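Hang the scent-strip holder on the sloped display stand

ROBOT

A 7-joint arm with a two-finger parallel gripper is mounted at the origin on the work surface. World frame = base frame: x ahead of the robot, y to its left, z up, the work surface at z = 0. Lengths are in m, angles in rad, forces in N, time in s.
With the tool pointing down it reaches from about 0.4 to 0.85 m from the base axis. Payload 4.5 kg.
Tool frame: the origin (TCP) lies midway between the tips of the shut fingers; the grasp point (between the pads) lies 19 mm behind it; z points along the fingers, y is the line along which they close (so a half turn about z gives the same grasp; the last joint's range is limited). The gripper opens to 88 mm and grips with 3 to 60 N. Pads are 18 mm wide; open, the fingers measure 123 mm over their backs; the gripper's body (75 mm by 187 mm) begins 45 mm behind the grasp point.
Start: joints at [-1.204, 0.689, -0.195, 1.565, 0.157, 0.902, -0.215], TCP at [0.204, 0.591, 0.239] pointing down, gripper open.
Joint ranges: [-3.01, 3.01], [-0.46, 2.08], [-1.47, 1.51], [0.13, 2.56], [-1, 4.14], [0.04, 2.09], [-2.66, 2.66]. Speed limits (rad/s): [2.57, 2.57, 3.14, 3.14, 3.14, 3.14, 3.14].

INTERFACE

Orientations are given as a unit quaternion [x, y, z, w].
In Python, from plant import r gives the robot as it stands.
- The arm moves only by the tool carry_out, never from a script. Its argument "plan" is a list of rows, each an object with "rot": the turn, a rotation vector about the tool's x, y, z in rad, a list of three; "xyz": the shift along the tool's x, y, z in m, a list of three; "grip": the closure in counts, from 0 (fully open) to 255 (shut). In form: [{"rot": [wx, wy, wz], "xyz": [dx, dy, dz], "grip": grip}, ...]. A call has 1 to 8 rows; each row is the pose to reach, as a shift and turn from the pose commanded when the call began, along the tool's axes at that moment; what a row does not reach only later rows make up. A row lasts 1/12 s, in which the tool goes at most 41.7 mm and 7.16 degrees, less where a joint would pass 70% of its speed; a pose out of reach is approached as far as the arm can. A call with a gripper value outside its range is refused whole. The fingers move at their own pace and stop on an object; "squeeze" is the grip in N (left out, the last holds). Time passes only in rows, so rows that repeat a pose let the fingers close. It gives the time, the measured TCP pose, the force, the opening and the grip force at its end, in the units of the state.
- r.get_state(): the state, without advancing time (a new reading comes with each control period).
- r.snapshot(name): name is "scene" or "side" or "wrist"; returns the picture (480x640x3 uint8, red, green, blue); there is no depth.
- r.camera_params(name): a dict with "fx", "fy", "cx", "cy" (pixels), "distortion" ([k1, k2, p1, p2, k3] as OpenCV has them; the pictures are not rectified), "position" and "attitude" of the camera in the world; the wrist camera has in their place "hand_eye" (4x4, takes a point from camera to tool coordinates, whose origin is the TCP and whose axes are the flange's). Camera axes: x right, y down, z forward; pixel columns grow to the right and rows downward; lengths in m; the calibration is good to about 2 mm. A picture is of the moment at which its call begins: read the wrist's pose just before it. camera_params takes no time and is no camera call.
- r.finish_job(): hands the job in; it is judged then, once.
The state is a dict: "clock": time; "q": joint angles; "qd": joint speeds; "joint_torque": joint torques, N m; "tool_pos": TCP position; "eef_rot": TCP orientation; "contact_force": force on the tool from outside, world axes, zero at the start; "moment": the same for the moment, N m; "opening": opening from 0.0 (shut) to 1.0 (fully open); "finger_force": force on a finger pad.
Only numpy, scipy, OpenCV 4.12 (cv2) and the standard library are available. Lean on these libraries where they do the work, as an engineer would, in place of code of your own. Each camera call takes 0.05 s, during which the arm holds its last target. There are 200 camera calls.

TASK

Pick up the scent-strip holder (the metal plate with the wooden block) and hang it on the stud of the sloped display stand: pass the stud's head through the round end of the keyhole until the plate lies flat on the panel, then slide it down the slope, against the slight wedging of the stud, until it stops fully home, lying square and flush. Press gently, as by hand, never forcing it, let go, and leave the bottles and glassware around it alone.

Things in the scene. Friction and masses are not known exactly. Their poses are not given: they have to be found in the camera images.
- holder: Scent-strip holder, loose, 0.10 to 0.17 kg, face up on the table left or right of centre (stand opposite), x ahead within 0.6 rad. Aluminium plate 130 (x) x 80 (y) x 4 mm with a keyhole in its upper half and a wooden block below it; a catch lip 12 x 80 x 14 mm along the front's lower edge. Origin: centre of the plate's back; z out of the front; x points up the slope when hung.
- block (a point): Middle of the beech block with three slits, the holder's grip, 25 mm above the plate's back at holder x=-11, y=0. The holder balances near here. Block: 36 mm along x, 26 mm across y (grip here), from z=4 to z=44 in the holder's frame.
- keyhole (a point): Centre of the keyhole's round end (19 mm dia, through) at the plate's back, holder x=+22, y=0. A slot 9.5 mm wide runs from it towards +x, ending at x=+49.5. Beside the slot's end, ramps on the front thicken the plate from 4 mm (x=43) to 6.6 mm (x=50 to 56) and wedge under the stud's head. Home: plate 24 mm down-slope of where the head entered.
- panel: Sloped cork-faced wooden board of the display stand, fixed, 200 (x, up the slope) x 160 (y) x 12 mm. Origin: centre of its front face, 95 mm above the table; z: outward normal, leaning 40 degrees from vertical towards the robot (yaw within 0.3 rad). The stud stands out of a short channel in it.
- channel (a point): Middle of the stud's adjusting channel, on the face at panel x=+30, y=0. The steel stud is clamped anywhere within 10 mm up or down the slope (panel x) of here; its exact place is not reported: find it by feel or sight. Shank 7 mm dia; flat head 16 mm dia, from 4.6 to 7.6 mm off the panel: a plate resting on it is 7.6 mm off, and 0 once the head is through.
- stud (a joint): How far the sprung head is drawn out along the panel's normal, in m: 0 relaxed (it cannot be pushed in), at most 0.004. 1.5 N at 0, plus 750 N/m. The holder's ramps draw it to about 0.002 (0.0017 or more) over the last 7 mm of the slide. That takes about 3 to 8 N along the slope; at the slot's end the resistance rises sharply.
- bottle_a: Bystander: small amber glass bottle, 42 dia x 75 tall, standing between the two work spots; size in mm, loose, origin at the centre of its underside. Leave alone.
- bottle_b: Bystander: amber bottle, 48 dia x 90 tall, behind bottle_a; size in mm, loose, origin at the centre of its underside. Leave alone.
- bottle_c: Bystander: amber bottle, 42 dia x 75 tall, at the right; size in mm, loose, origin at the centre of its underside. Leave alone.
- bottle_d: Bystander: amber bottle, 52 dia x 100 tall, at the left rear; size in mm, loose, origin at the centre of its underside. Leave alone.
- jar: Bystander: low glass jar with white lid, 54 dia x 45 tall, at the left; size in mm, loose, origin at the centre of its underside. Leave alone.
- beaker: Bystander: open glass beaker, 56 dia x 65 tall, at the right rear; size in mm, loose, origin at the centre of its underside. Leave alone.
- stopper: Bystander: glass bottle stopper, 32 dia x 42 tall, standing near the robot; size in mm, loose, origin at the centre of its underside. Leave alone.
Things that resemble listed ones, but are neither listed nor needed, are in the scene too. Of the things that look like the holder, the largest one is meant.

How it is judged:
On the way, in this order (a step that is already met when the one before it is completed fails the run):
1. the holder is picked up off the table (height (world z) of holder above 0.04 m and contact force between holder and panel below 0.1 N), for 0.2 s.
2. the stud's head is through the keyhole: plate flat on the panel, before it is home (z of holder in the frame of panel between -0.002 and 0.0025 m and angle between the z axis of holder and the z axis of panel, either way round below 0.06 rad and angle between the x axis of holder and the x axis of panel, either way round below 0.1 rad and x of holder in the frame of panel above -0.031 m and y of holder in the frame of panel between -0.005 and 0.005 m and value of joint stud below 0.001 m), for 0.1 s.
3. the holder is slid down until its ramps draw the stud out (z of holder in the frame of panel between -0.002 and 0.0025 m and angle between the z axis of holder and the z axis of panel, either way round below 0.06 rad and angle between the x axis of holder and the x axis of panel, either way round below 0.1 rad and x of holder in the frame of panel above -0.031 m and y of holder in the frame of panel between -0.005 and 0.005 m and value of joint stud above 0.0014 m), for 0.2 s.
At the end, for the whole second after the job is handed in: The holder hangs released and at rest, its ramps holding the stud drawn out over 1.4 mm (2 when home), its back flush with the panel (2.5 mm, 0.06 rad), square (0.10 rad), centred on the panel within 5 mm, its origin no lower than x = -31 mm on the panel (all of step 3 and linear speed of holder below 0.01 m/s and contact force between holder and the fingers below 0.1 N); the robot touches nothing.
It fails at once if the holder is pressed on the stand or its stud with more than 60 N (contact force between holder and panel above 60 N).
It fails at once if a bottle, the jar, the beaker or the stopper is moved more than 30 mm (distance of any of bottle_a, bottle_b, bottle_c, bottle_d, jar, beaker, stopper from where it was at the start of the episode above 0.03 m).
It fails at once if a bottle, the jar, the beaker or the stopper is tipped over (angle between any of bottle_a, bottle_b, bottle_c, bottle_d, jar, beaker, stopper's own z axis and vertical above 0.5 rad).
It also fails if it takes over 54 s, if anything falls off the work surface, if the arm or the gripper's body presses on something with over 40 N, if the wrist force passes 120 N, or if a joint passes its speed limit or range.

## Working session

There is one attempt and no reset: what is moved stays moved. The work goes in short steps, Python scripts to look and compute and a tool call to move; the robot and the scene stay as the last step left them, time stands still between calls to the robot, and variables do not carry over. Pictures are saved under pics/ and viewed, at most 10 in all, crops included, and the job is handed in when it is done.

Besides the shell and the picture viewer there is one more tool, called after "Emit:" by a JSON object that holds its "api" and its "payload", one argument or row to a line. carry_out: Moves the arm, as the interface text tells. Its arguments: {"type":"object","properties":{"plan":{"type":"array"},"squeeze":{"type":"number"}},"required":["plan"]}

```bash
mkdir -p pics; python3 - <<'E'
from plant import r
import cv2
s=r.get_state();print({k:s[k] for k in('clock','tool_pos','eef_rot','opening','contact_force')})
for n in('scene','side'):
    print(n,r.camera_params(n)); cv2.imwrite(f'pics/{n}0.png',r.snapshot(n)[...,::-1])
print(r.camera_params('wrist'))
E
```

```text
{'clock': 0.0, 'tool_pos': array([0.20401747, 0.59011662, 0.23791185]), 'eef_rot': array([ 1.65593863e-01,  9.86193624e-01, -8.95340728e-04, -8.64283863e-05]), 'opening': 1.0012617900402083, 'contact_force': array([-0.04376759, -0.13261806, -0.35438693])}
scene {'fx': 451.754257066485, 'fy': 451.754257066485, 'cx': 319.14276044658754, 'cy': 233.38973585563897, 'distortion': array([-0.07939697,  0.        ,  0.        ,  0.        ,  0.        ]), 'position': array([ 1.20265983, -0.28043999,  0.7693814 ]), 'attitude': array([ 0.76448915,  0.5014781 , -0.22026422, -0.33994078])}
side {'fx': 490.9006338865437, 'fy': 490.9006338865437, 'cx': 320.96179671609406, 'cy': 238.04192398645262, 'distortion': array([-0.05419254,  0.        ,  0.        ,  0.        ,  0.        ]), 'position': array([0.49802953, 0.73798485, 0.76510909]), 'attitude': array([-0.02437282,  0.91113713, -0.41104379,  0.01667638])}
{'fx': 386.3505548991461, 'fy': 386.3505548991461, 'cx': 317.5707941522849, 'cy': 240.41454070324633, 'distortion': array([-0.03424723,  0.        ,  0.        ,  0.        ,  0.        ]), 'hand_eye': array([[ 2.32000168e-04, -9.52789157e-01, -3.03632621e-01,
         7.87505204e-02],
       [ 9.99999894e-01,  3.41876472e-04, -3.08715354e-04,
         1.43478118e-03],
       [ 3.97945491e-04, -3.03632517e-01,  9.52789135e-01,
        -1.45149677e-01],
       [ 0.00000000e+00,  0.00000000e+00,  0.00000000e+00,
         1.00000000e+00]])}
```

View pics/scene0.png

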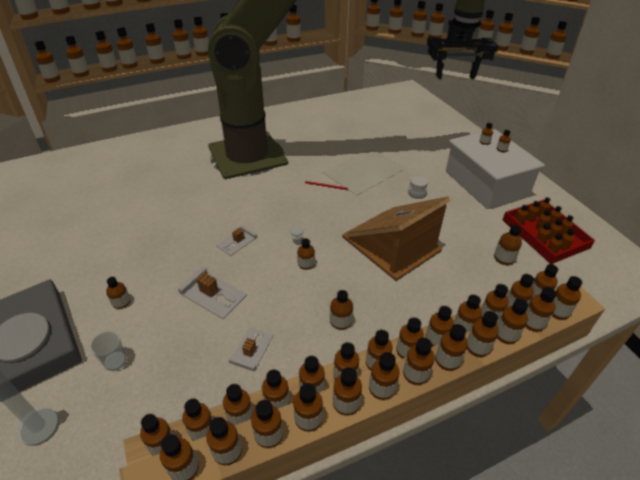

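View pics/side0.png

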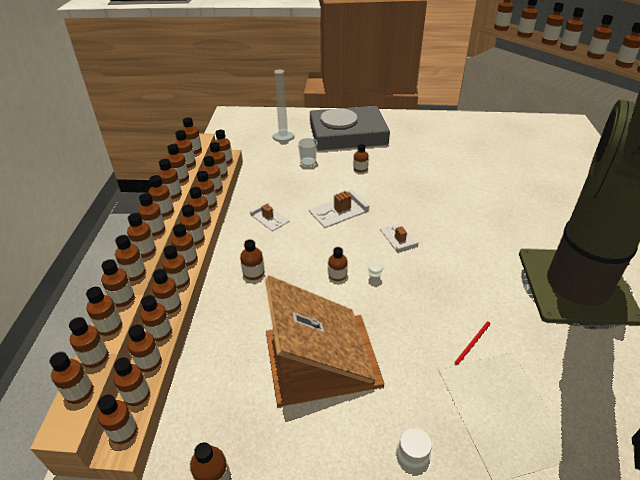

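Three lookalikes: the large plate at scene (212,290) / side (340,208), a small one at scene (237,240) / side (400,237), and another at scene (251,347) / side (268,216). I choose the largest, at scene (212,290). The stand's stud shows at side (308,321). I'll check these in a close crop.

```bash
python3 - <<'E'
import cv2,numpy as np
a=cv2.imread('pics/scene0.png');b=cv2.imread('pics/side0.png')
f=lambda im,x,y,w,h,k:cv2.resize(im[y:y+h,x:x+w],None,fx=k,fy=k,interpolation=cv2.INTER_CUBIC)
A=f(a,170,260,80,60,5);B=f(b,300,180,80,60,5);C=f(b,255,270,133,100,3);D=f(a,335,190,133,100,3)
C=cv2.resize(C,(400,300));D=cv2.resize(D,(400,300))
cv2.imwrite('pics/crop.png',np.vstack([np.hstack([A,B]),np.hstack([C,D])]))
E
```

```text
(no output)
```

View pics/crop.png

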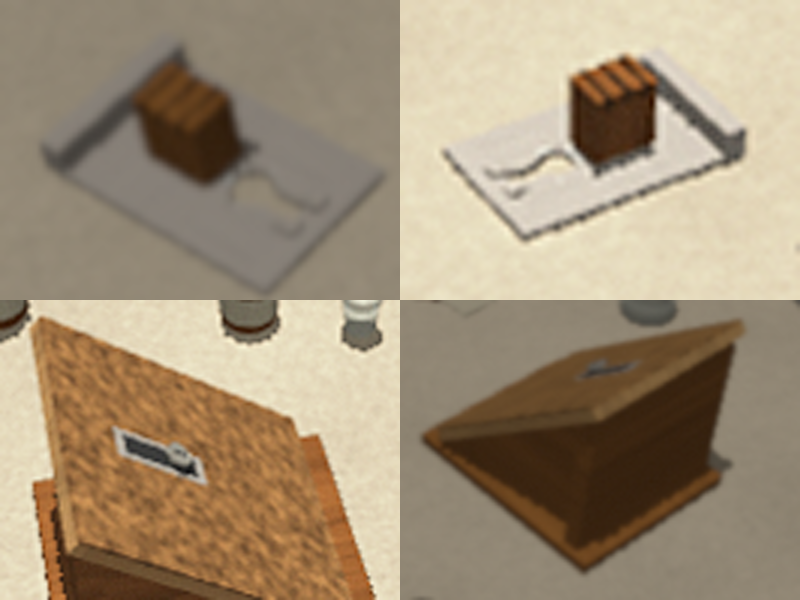

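```bash
cat > h.py <<'E'
import numpy as np,cv2
from scipy.optimize import least_squares
from scipy.spatial.transform import Rotation as R
def cam(r,n,s=None):
    p=r.camera_params(n)
    if n=='wrist':
        T=np.eye(4);T[:3,:3]=R.from_quat(s['eef_rot']).as_matrix();T[:3,3]=s['tool_pos'];T=T@p['hand_eye'];Rm,t=T[:3,:3],T[:3,3]
    else: Rm,t=R.from_quat(p['attitude']).as_matrix(),p['position']
    K=np.array([[p['fx'],0,p['cx']],[0,p['fy'],p['cy']],[0,0,1]])
    return Rm,t,K,np.array(p['distortion'])
def proj(c,P):
    Rm,t,K,d=c; rv=cv2.Rodrigues(Rm.T)[0]
    return cv2.projectPoints(np.atleast_2d(P).astype(float),rv,-Rm.T@t,K,d)[0].reshape(-1,2)
c4,s4=np.cos(np.radians(40)),np.sin(np.radians(40))
def holder(v): return R.from_euler('z',v[2]).as_matrix(),np.array([v[0],v[1],0])
TILT=np.array([[c4,0,-s4],[0,1,0],[s4,0,c4]])
def panel(v): return R.from_euler('z',v[2]).as_matrix()@TILT,np.array([v[0],v[1],.095])
def fit(model,obs,v0):  # obs: list of (cam, local pts, pixels)
    def f(v):
        M,t=model(v);return np.concatenate([(proj(c,np.array(L)@M.T+t)-np.array(px)).ravel() for c,L,px in obs])
    o=least_squares(f,v0,loss='soft_l1');return o.x,f(o.x).reshape(-1,2).round(1)
E
python3 - <<'E'
from plant import r
from h import *
S,D=cam(r,'scene'),cam(r,'side')
v,e=fit(holder,[(S,[[.065,.04,.004],[.065,-.04,.002],[-.065,-.04,0]],[[247,295],[223.6,318.4],[180,293]]),
 (D,[[.065,-.04,.004],[.065,.04,.002],[-.065,.04,0],[-.065,-.04,.014]],[[309,210],[324.6,228],[367.6,211],[351,190]])],[.6,-.2,0.])
print(v,e)
v,e=fit(panel,[(D,[[.1,-.08,0],[.1,.08,0],[-.1,-.08,0],[-.1,.08,0]],[[267.7,276.7],[279,355],[353.3,310],[377,381]]),
 (S,[[.1,.08,0],[.1,-.08,0],[-.1,-.08,0]],[[449,196.7],[400.7,225],[343.3,235]])],[.6,.3,0.])
print(v,e)
M,t=panel(v);print(proj(D,np.array([[.02,0,.0076],[.03,0,.0076],[.04,0,.0076]])@M.T+t))
E
```

```text
[ 0.51830374 -0.23310419  0.58928487] [[ 0.7 -1.1]
 [ 0.1  0.6]
 [-0.2  0.6]
 [-0.9 -0.7]
 [-0.2 -0.5]
 [ 1.3 -0.1]
 [ 0.7  0.3]]
[0.5345426  0.21313925 0.26441424] [[ 0.3 -0.5]
 [ 2.7 -3. ]
 [-1.3  0.3]
 [-1.5 -0.2]
 [ 1.1 -1.2]
 [-0.  -0.3]
 [ 5.2 -2.9]]
[[315.36229025 322.49344875]
 [310.79607544 320.82252884]
 [306.16919503 319.12846616]]
```

Crops confirm it: the large plate with lip, slit block and keyhole is at scene (212,290), and the stud head is at side (315,322), near the low end of its channel. I'll fly over the stand first and look down at it on the way to the holder.

```bash
cat >> h.py <<'E'
def rel(s,pos,Rm):
    A=R.from_quat(s['eef_rot']).as_matrix()
    x=A.T@(np.array(pos)-s['tool_pos']);w=R.from_matrix(A.T@Rm).as_rotvec()
    print('xyz',x.round(4),'rot',w.round(4),'rows',max(np.linalg.norm(x)/.0417,np.linalg.norm(w)/.125).round(1))
def down(yaw): # tool x = -(cos,sin)
    c,s=np.cos(yaw),np.sin(yaw);return np.array([[-c,-s,0],[-s,c,0],[0,0,-1.]])
E
python3 - <<'E'
from plant import r
from h import *
s=r.get_state(); rel(s,[.45,.2,.34],down(.264))
E
```

```text
xyz [-0.3599 -0.2886 -0.1015] rot [-1.600e-03 -4.000e-04 -5.967e-01] rows 11.3
```

Emit:
{"api": "carry_out", "payload": {
  "plan": [
    {"rot": [0,0,-0.597],"xyz": [-0.36,-0.289,-0.1015],"grip": 0},
    {"rot": [0,0,-0.597],"xyz": [-0.36,-0.289,-0.1015],"grip": 0},
    {"rot": [0,0,-0.597],"xyz": [-0.36,-0.289,-0.1015],"grip": 0},
    {"rot": [0,0,-0.597],"xyz": [-0.36,-0.289,-0.1015],"grip": 0},
    {"rot": [0,0,-0.597],"xyz": [-0.36,-0.289,-0.1015],"grip": 0},
    {"rot": [0,0,-0.597],"xyz": [-0.36,-0.289,-0.1015],"grip": 0},
    {"rot": [0,0,-0.597],"xyz": [-0.36,-0.289,-0.1015],"grip": 0},
    {"rot": [0,0,-0.597],"xyz": [-0.36,-0.289,-0.1015],"grip": 0}
  ]
}}

```text
clock: 0.77
tool_pos: [0.3781, 0.313, 0.3105]
eef_rot: [-0.132, 0.991, -0.0, -0.0]
contact_force: [0.8, -0.2, -0.6]
opening: 1.0
finger_force: 0.0
```

```bash
python3 - <<'E'
from plant import r
from h import *
s=r.get_state(); print(s['clock'],s['tool_pos']);rel(s,[.45,.2,.34],down(.264))
E
```

```text
0.7667 [0.37811767 0.31300025 0.31046146]
xyz [-0.0399 -0.1279 -0.0295] rot [-0.0004 -0.0006  0.0003] rows 3.3
```

Emit:
{"api": "carry_out", "payload": {
  "plan": [
    {"rot": [0,0,0],"xyz": [-0.04,-0.128,-0.0295],"grip": 0},
    {"rot": [0,0,0],"xyz": [-0.04,-0.128,-0.0295],"grip": 0},
    {"rot": [0,0,0],"xyz": [-0.04,-0.128,-0.0295],"grip": 0},
    {"rot": [0,0,0],"xyz": [-0.04,-0.128,-0.0295],"grip": 0},
    {"rot": [0,0,0],"xyz": [-0.04,-0.128,-0.0295],"grip": 0},
    {"rot": [0,0,0],"xyz": [-0.04,-0.128,-0.0295],"grip": 0}
  ]
}}

```text
clock: 1.27
tool_pos: [0.4495, 0.2017, 0.3396]
eef_rot: [-0.131, 0.991, 0.0, -0.0]
contact_force: [0.7, 1.2, 0.3]
opening: 0.998
finger_force: 0.0
```

```bash
python3 - <<'E'
from plant import r
from h import *
s=r.get_state(); print(s['clock'],s['tool_pos']);cv2.imwrite('pics/w1.png',r.snapshot('wrist')[...,::-1])
rel(s,[.51,-.24,.2],down(.589))
E
```

```text
1.2667 [0.44946398 0.20171831 0.33955531]
xyz [ 0.0561 -0.4424  0.1394] rot [ 0.0006 -0.0005 -0.3265] rows 11.2
```

View pics/w1.png

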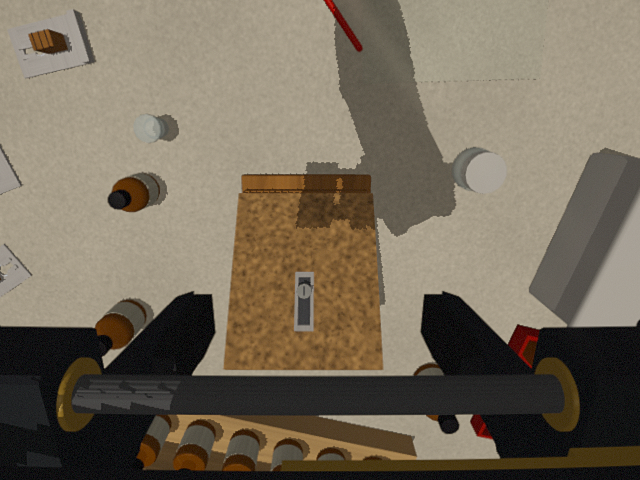

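Panel seen from above: lower edge corners (240,193) and (373,193), upper (225,369) and (382,370), stud head at (304,291). I'll fit the panel and stud while continuing to the holder.

```bash
python3 - <<'E'
from plant import r
from h import *
s=r.get_state();W,D=cam(r,'wrist',s),cam(r,'side')
L=[[-.1,-.08,0],[-.1,.08,0],[.1,-.08,0],[.1,.08,0]];px=[[240,193],[373,193],[225,369],[382,370]]
o=[(W,L,px)]
for obs in (o,o+[(D,[[.1,-.08,0],[.1,.08,0],[-.1,-.08,0]],[[267.7,276.7],[280,354],[353.3,310]])]):
    v,e=fit(panel,obs,[.53,.21,.26]);print(v.round(4),e.tolist())
    M,t=panel(v)
    print(least_squares(lambda q:proj(W,M@[q[0],q[1],.0076]+t)[0]-[304,291],[.02,0]).x)
    print(least_squares(lambda q:proj(D,M@[q[0],q[1],.0076]+t)[0]-[315,321.7],[.02,0]).x)
    print(least_squares(lambda q:proj(W,M@[q[0],q[1],0]+t)[0]-[304,302],[.02,0]).x)
E
```

```text
[0.5328 0.2133 0.2611] [[-0.9, -0.3], [0.7, 0.2], [-1.6, 0.3], [2.2, -0.1]]
[ 0.02150357 -0.00073071]
[ 0.0228284 -0.0008898]
[ 0.03143816 -0.00079436]
[0.5331 0.2137 0.2621] [[-0.6, 0.1], [1.0, 0.5], [-1.2, 0.7], [2.6, 0.2], [1.2, -0.3], [2.4, -1.7], [-0.4, 0.6]]
[ 0.0211355  -0.00109856]
[ 0.02224818 -0.00154692]
[ 0.03107752 -0.00117453]
```

Emit:
{"api": "carry_out", "payload": {
  "plan": [
    {"rot": [0,0,-0.3265],"xyz": [0.056,-0.442,0.139],"grip": 0},
    {"rot": [0,0,-0.3265],"xyz": [0.056,-0.442,0.139],"grip": 0},
    {"rot": [0,0,-0.3265],"xyz": [0.056,-0.442,0.139],"grip": 0},
    {"rot": [0,0,-0.3265],"xyz": [0.056,-0.442,0.139],"grip": 0},
    {"rot": [0,0,-0.3265],"xyz": [0.056,-0.442,0.139],"grip": 0},
    {"rot": [0,0,-0.3265],"xyz": [0.056,-0.442,0.139],"grip": 0},
    {"rot": [0,0,-0.3265],"xyz": [0.056,-0.442,0.139],"grip": 0},
    {"rot": [0,0,-0.3265],"xyz": [0.056,-0.442,0.139],"grip": 0}
  ]
}}

```text
clock: 1.98
tool_pos: [0.4935, -0.1122, 0.2397]
eef_rot: [-0.293, 0.956, 0.001, 0.0]
contact_force: [0.6, 0.0, 0.4]
opening: 0.999
finger_force: 0.0
```

```bash
python3 - <<'E'
from plant import r
from h import *
s=r.get_state(); print(s['clock'],s['tool_pos']);rel(s,[.51,-.24,.2],down(.589))
E
```

```text
1.9833 [ 0.49349864 -0.11222908  0.23970721]
xyz [ 0.058  -0.1151  0.0395] rot [0.0014 0.0006 0.0064] rows 3.2
```

Emit:
{"api": "carry_out", "payload": {
  "plan": [
    {"rot": [0,0,0.006],"xyz": [0.058,-0.115,0.0395],"grip": 0},
    {"rot": [0,0,0.006],"xyz": [0.058,-0.115,0.0395],"grip": 0},
    {"rot": [0,0,0.006],"xyz": [0.058,-0.115,0.0395],"grip": 0},
    {"rot": [0,0,0.006],"xyz": [0.058,-0.115,0.0395],"grip": 0},
    {"rot": [0,0,0.006],"xyz": [0.058,-0.115,0.0395],"grip": 0},
    {"rot": [0,0,0.006],"xyz": [0.058,-0.115,0.0395],"grip": 0}
  ]
}}

```text
clock: 2.48
tool_pos: [0.5098, -0.2382, 0.2006]
eef_rot: [-0.289, 0.957, 0.001, 0.0]
contact_force: [0.3, 0.9, -0.1]
opening: 1.001
finger_force: 0.0
```

```bash
python3 - <<'E'
from plant import r
from h import *
s=r.get_state(); print(s['clock'],s['tool_pos']);cv2.imwrite('pics/w2.png',r.snapshot('wrist')[...,::-1])
M,t=holder([.5183,-.2331,.589])
print(proj(cam(r,'wrist',s),np.array([[.065,.04,.004],[.065,-.04,.004],[-.065,-.04,.014],[-.065,.04,.014],[-.011,0,.044]])@M.T+t).round(0))
E
```

```text
2.4833 [ 0.50977082 -0.23819018  0.20063937]
[[357. 283.]
 [274. 283.]
 [268. 146.]
 [363. 146.]
 [315. 217.]]
```

View pics/w2.png

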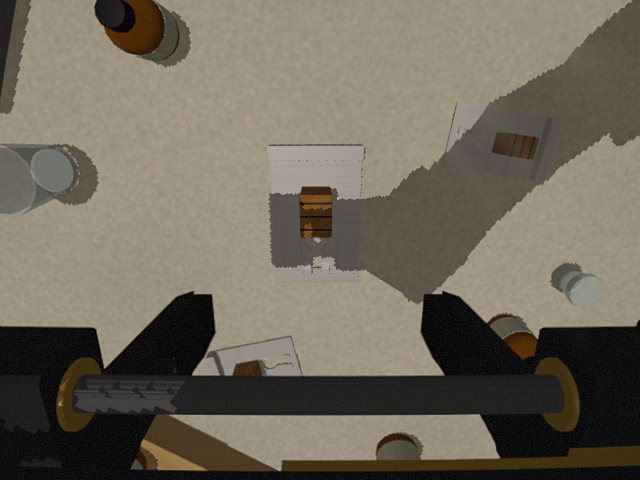

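Holder plate corners at (267,146), (364,146), (359,282), (275,282), within 2 px of the prediction. Compute the descent onto the block.

```bash
python3 - <<'E'
from plant import r
from h import *
s=r.get_state();W=cam(r,'wrist',s)
v,e=fit(holder,[(W,[[.065,.04,.004],[.065,-.04,.004],[-.065,-.04,.014],[-.065,.04,.014],[-.029,-.013,.044],[-.029,.013,.044]],[[359,282],[275,282],[267,146],[364,146],[300,187],[332,187]])],[.518,-.233,.589]);print(v.round(4),e.tolist())
M,t=holder(v);p=M@[-.011,0,.008]+t;print(p);rel(s,p+[0,0,.06],down(v[2]));rel(s,p,down(v[2]))
E
```

```text
[ 0.5173 -0.2324  0.5967] [[-0.6, -0.5], [0.4, 0.1], [0.9, -1.7], [-0.6, -2.4], [-0.4, 6.2], [0.4, 6.0]]
[ 0.50819638 -0.2385455   0.008     ]
xyz [ 0.0026 -0.0003  0.1332] rot [ 0.0018  0.0018 -0.0075] rows 3.2
xyz [ 0.0027 -0.0004  0.1932] rot [ 0.0018  0.0018 -0.0075] rows 4.6
```

Emit:
{"api": "carry_out", "payload": {
  "plan": [
    {"rot": [0.002,0.002,-0.0075],"xyz": [0.0026,-0.0004,0.04],"grip": 0},
    {"rot": [0.002,0.002,-0.0075],"xyz": [0.0026,-0.0004,0.08],"grip": 0},
    {"rot": [0.002,0.002,-0.0075],"xyz": [0.0026,-0.0004,0.12],"grip": 0},
    {"rot": [0.002,0.002,-0.0075],"xyz": [0.0026,-0.0004,0.16],"grip": 0},
    {"rot": [0.002,0.002,-0.0075],"xyz": [0.0026,-0.0004,0.18],"grip": 0},
    {"rot": [0.002,0.002,-0.0075],"xyz": [0.0026,-0.0004,0.19],"grip": 0},
    {"rot": [0.002,0.002,-0.0075],"xyz": [0.0026,-0.0004,0.193],"grip": 0},
    {"rot": [0.002,0.002,-0.0075],"xyz": [0.0026,-0.0004,0.193],"grip": 0}
  ]
}}

```text
clock: 3.2
tool_pos: [0.5084, -0.2409, 0.0086]
eef_rot: [-0.293, 0.956, -0.001, -0.0]
contact_force: [-0.4, 0.4, 1.3]
opening: 0.998
finger_force: 0.0
```

Emit:
{"api": "carry_out", "payload": {
  "plan": [
    {"rot": [0,0,0],"xyz": [0,0,0],"grip": 255},
    {"rot": [0,0,0],"xyz": [0,0,0],"grip": 255},
    {"rot": [0,0,0],"xyz": [0,0,0],"grip": 255},
    {"rot": [0,0,0],"xyz": [0,0,0],"grip": 255},
    {"rot": [0,0,0],"xyz": [0,0,0],"grip": 255},
    {"rot": [0,0,0],"xyz": [0,0,0],"grip": 255},
    {"rot": [0,0,0],"xyz": [0,0,0],"grip": 255},
    {"rot": [0,0,0],"xyz": [0,0,0],"grip": 255}
  ],
  "squeeze": 25
}}

```text
clock: 3.87
tool_pos: [0.5073, -0.2427, 0.008]
eef_rot: [-0.292, 0.956, -0.001, -0.001]
contact_force: [0.6, -0.0, 0.1]
opening: 0.422
finger_force: 0.0
```

Emit:
{"api": "carry_out", "payload": {
  "plan": [
    {"rot": [0,0,0],"xyz": [0,0,0],"grip": 255},
    {"rot": [0,0,0],"xyz": [0,0,0],"grip": 255},
    {"rot": [0,0,0],"xyz": [0,0,0],"grip": 255},
    {"rot": [0,0,0],"xyz": [0,0,0],"grip": 255},
    {"rot": [0,0,0],"xyz": [0,0,0],"grip": 255}
  ],
  "squeeze": 25
}}

```text
clock: 4.28
tool_pos: [0.5072, -0.2426, 0.0079]
eef_rot: [-0.292, 0.956, -0.001, -0.001]
contact_force: [0.7, 0.8, 0.2]
opening: 0.296
finger_force: 25.0
```

```bash
python3 - <<'E'
from plant import r
from h import *
for i in range(4):
    s=r.get_state();print(s['clock'],s['tool_pos'],s['opening']*.088,s['finger_force'],s['contact_force']); cv2.imwrite('pics/w3.png',r.snapshot('wrist')[...,::-1])
E
```

```text
4.2833 [ 0.50721742 -0.242582    0.00792312] 0.026036866761846897 25.000835163518786 [0.6586296  0.8029396  0.24119764]
4.3333 [ 0.50722998 -0.24256227  0.00792954] 0.025616125114843916 25.000888626091182 [-0.32438294 -0.24251582 -0.42254527]
4.3833 [ 0.50723811 -0.2425789   0.00792272] 0.025660181472108117 25.00083401799202 [0.98198144 0.47620695 0.10157548]
4.4333 [ 0.50722551 -0.24257561  0.00790792] 0.025600478991757502 25.000783349387348 [ 0.16555289  0.54771862 -0.20213472]
```

View pics/w3.png

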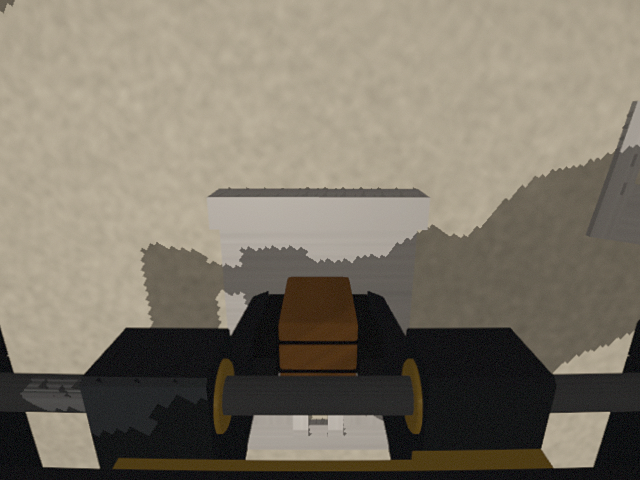

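Gripped: the block spans 279–357 px between the pads, lip edge at row 197 (cols 208–428). Work out where the holder sits in the tool.

```bash
python3 - <<'E'
from plant import r
from h import *
s=r.get_state();W=cam(r,'wrist',s)
for zl in(.014,.018):
    v,e=fit(holder,[(W,[[-.065,-.04,zl],[-.065,.04,zl],[-.029,-.013,.004],[-.029,.013,.004],[-.029,-.013,.044],[-.029,.013,.044]],[[208,197],[428,197],[287,277],[349,277],[279,342],[357,342]])],[.517,-.232,.597]);print(v.round(4),e.tolist())
    A=R.from_quat(s['eef_rot']).as_matrix();M,t=holder(v)
    print('holder in tool',A.T@(t-s['tool_pos']),R.from_matrix(A.T@M).as_rotvec(), A.round(4).tolist())
E
```

```text
[ 0.5193 -0.2334  0.5928] [[0.8, 0.6], [-0.8, 0.6], [-0.1, 0.8], [0.1, 0.8], [-1.6, -15.0], [1.6, -15.0]]
holder in tool [-0.01518132  0.00087442  0.00788237] [ 8.32638916e-04  3.13952602e+00 -2.62500846e-03] [[-0.8297, -0.5582, -0.0008], [-0.5582, 0.8297, -0.0025], [0.0021, -0.0017, -1.0]]
[ 0.5192 -0.2335  0.5929] [[-2.3, 2.2], [2.3, 2.2], [-0.1, 0.3], [0.1, 0.3], [-1.6, -15.7], [1.7, -15.6]]
holder in tool [-0.01495624  0.00087948  0.00788282] [ 9.71564382e-04  3.13952591e+00 -2.62486492e-03] [[-0.8297, -0.5582, -0.0008], [-0.5582, 0.8297, -0.0025], [0.0021, -0.0017, -1.0]]
```

```bash
cat >> h.py <<'E'
PV=[.533,.2135,.2618]; STUD=np.array([.0208,-.0010]); TH=np.array([-.0152,0.,.0079])
def hang(x,y,z):  # holder origin in panel frame -> tool pose
    M,t=panel(PV);Rm=M@np.diag([-1,1,-1.]);return t+M@(np.array([x,y,z])+TH),Rm
E
python3 - <<'E'
from plant import r
from h import *
s=r.get_state()
print(hang(STUD[0]-.022,STUD[1],.05)); rel(s,s['tool_pos']+[0,0.06,.26],down(.5)); rel(s,*hang(STUD[0]-.022,STUD[1],.1))
E
```

```text
(array([0.48517453, 0.1996499 , 0.12881226]), array([[-0.73994199, -0.25881964,  0.62088505],
       [-0.19826734,  0.96592567,  0.16636606],
       [-0.64278761,  0.        , -0.76604444]]))
xyz [-0.033   0.0493 -0.2602] rot [-0.0018 -0.002   0.0923] rows 6.4
xyz [-0.1978  0.3894 -0.1603] rot [ 0.1134 -0.6934  0.3176] rows 11.2
```

Emit:
{"api": "carry_out", "payload": {
  "plan": [
    {"rot": [0,0,0],"xyz": [0,0,-0.015],"grip": 255},
    {"rot": [0,0,0],"xyz": [0,0,-0.04],"grip": 255},
    {"rot": [0,0,0],"xyz": [0,0,-0.075],"grip": 255},
    {"rot": [0,0,0],"xyz": [0,0,-0.115],"grip": 255},
    {"rot": [0,0,0],"xyz": [0,0,-0.155],"grip": 255},
    {"rot": [0,0,0],"xyz": [0,0,-0.195],"grip": 255},
    {"rot": [0,0,0],"xyz": [0,0,-0.235],"grip": 255},
    {"rot": [0,0,0],"xyz": [0,0,-0.26],"grip": 255}
  ]
}}

```text
clock: 5.15
tool_pos: [0.5085, -0.2422, 0.2721]
eef_rot: [-0.292, 0.956, -0.003, 0.001]
contact_force: [0.6, 0.5, -0.9]
opening: 0.294
finger_force: 25.0
```

```bash
python3 - <<'E'
from plant import r
from h import *
s=r.get_state()
print(s['clock'],s['tool_pos'],s['contact_force'],s['opening']);p,Rm=hang(STUD[0]-.022,STUD[1],.12);print(p);rel(s,p,Rm)
E
```

```text
5.15 [ 0.50852681 -0.24219473  0.27205322] [ 0.58832378  0.47081961 -0.87402546] 0.294017949329112
[0.44171257 0.18800427 0.18243537]
xyz [-0.1846  0.3948  0.0875] rot [ 0.1099 -0.6898  0.3188] rows 10.7
```

Emit:
{"api": "carry_out", "payload": {
  "plan": [
    {"rot": [0.11,-0.69,0.319],"xyz": [-0.1846,0.3948,0.0875],"grip": 255},
    {"rot": [0.11,-0.69,0.319],"xyz": [-0.1846,0.3948,0.0875],"grip": 255},
    {"rot": [0.11,-0.69,0.319],"xyz": [-0.1846,0.3948,0.0875],"grip": 255},
    {"rot": [0.11,-0.69,0.319],"xyz": [-0.1846,0.3948,0.0875],"grip": 255},
    {"rot": [0.11,-0.69,0.319],"xyz": [-0.1846,0.3948,0.0875],"grip": 255},
    {"rot": [0.11,-0.69,0.319],"xyz": [-0.1846,0.3948,0.0875],"grip": 255},
    {"rot": [0.11,-0.69,0.319],"xyz": [-0.1846,0.3948,0.0875],"grip": 255},
    {"rot": [0.11,-0.69,0.319],"xyz": [-0.1846,0.3948,0.0875],"grip": 255}
  ]
}}

```text
clock: 5.82
tool_pos: [0.4574, -0.0956, 0.2181]
eef_rot: [-0.198, 0.968, 0.021, 0.156]
contact_force: [0.8, -0.2, -2.9]
opening: 0.291
finger_force: 25.0
```

```bash
python3 - <<'E'
from plant import r
from h import *
s=r.get_state()
print(s['clock'],s['tool_pos'],s['q'].round(2));p,Rm=hang(STUD[0]-.022,STUD[1],.12);rel(s,p,Rm)
E
```

```text
5.8167 [ 0.45735911 -0.09561144  0.2180943 ] [ 0.67  0.53 -0.68  2.28  0.93  0.23  1.2 ]
xyz [-0.0818  0.268   0.0585] rot [ 0.0496 -0.3802  0.1313] rows 6.9
```

Emit:
{"api": "carry_out", "payload": {
  "plan": [
    {"rot": [0.0496,-0.3802,0.1313],"xyz": [-0.0818,0.268,0.0385],"grip": 255},
    {"rot": [0.0496,-0.3802,0.1313],"xyz": [-0.0818,0.268,0.0385],"grip": 255},
    {"rot": [0.0496,-0.3802,0.1313],"xyz": [-0.0818,0.268,0.0385],"grip": 255},
    {"rot": [0.0496,-0.3802,0.1313],"xyz": [-0.0818,0.268,0.0385],"grip": 255},
    {"rot": [0.0496,-0.3802,0.1313],"xyz": [-0.0818,0.268,0.0385],"grip": 255},
    {"rot": [0.0496,-0.3802,0.1313],"xyz": [-0.0818,0.268,0.0385],"grip": 255},
    {"rot": [0.0496,-0.3802,0.1313],"xyz": [-0.0818,0.268,0.0385],"grip": 255},
    {"rot": [0.0496,-0.3802,0.1313],"xyz": [-0.0818,0.268,0.0385],"grip": 255}
  ]
}}

```text
clock: 6.48
tool_pos: [0.4327, -0.0104, 0.1916]
eef_rot: [-0.167, 0.962, 0.012, 0.216]
contact_force: [0.2, -0.1, -2.2]
opening: 0.29
finger_force: 25.0
```

```bash
python3 - <<'E'
from plant import r
from h import *
s=r.get_state()
print(s['clock'],s['tool_pos'],s['q'].round(2));p,Rm=hang(STUD[0]-.022,STUD[1],.12);rel(s,p,Rm)
E
```

```text
6.4833 [ 0.43268728 -0.01035536  0.19162665] [ 0.71  0.81 -1.32  2.54  1.82  0.83 -0.08]
xyz [-0.0663  0.1848  0.031 ] rot [-0.0029 -0.2624  0.0854] rows 4.8
```

```bash
python3 - <<'E'
from plant import r
from h import *
s=r.get_state()
p,Rm=hang(STUD[0]-.022,STUD[1],.05);rel(s,p+[0.02,-.05,.14],R.from_quat(s['eef_rot']).as_matrix());rel(s,p+[0,0,.11],Rm)
E
```

```text
xyz [-0.1445  0.1238 -0.0248] rot [0. 0. 0.] rows 4.6
xyz [-0.1306  0.1789 -0.001 ] rot [-0.0029 -0.2624  0.0854] rows 5.3
```

Emit:
{"api": "carry_out", "payload": {
  "plan": [
    {"rot": [0,0,0],"xyz": [-0.1445,0.1238,-0.0248],"grip": 255},
    {"rot": [0,0,0],"xyz": [-0.1445,0.1238,-0.0248],"grip": 255},
    {"rot": [0,0,0],"xyz": [-0.1445,0.1238,-0.0248],"grip": 255},
    {"rot": [0,0,0],"xyz": [-0.1445,0.1238,-0.0248],"grip": 255},
    {"rot": [0,0,0],"xyz": [-0.1445,0.1238,-0.0248],"grip": 255},
    {"rot": [0,0,0],"xyz": [-0.1445,0.1238,-0.0248],"grip": 255},
    {"rot": [0,0,0],"xyz": [-0.1445,0.1238,-0.0248],"grip": 255},
    {"rot": [0,0,0],"xyz": [-0.1445,0.1238,-0.0248],"grip": 255}
  ]
}}

```text
clock: 7.15
tool_pos: [0.5047, 0.1498, 0.2681]
eef_rot: [-0.168, 0.962, 0.013, 0.215]
contact_force: [0.7, -1.0, -1.1]
opening: 0.292
finger_force: 25.0
```

```bash
python3 - <<'E'
from plant import r
from h import *
s=r.get_state()
print(s['tool_pos'],s['q'].round(2))
p,Rm=hang(STUD[0]-.022,STUD[1],.05);rel(s,p+[0,0,.11],Rm)
E
```

```text
[0.50474984 0.14981934 0.26809895] [ 0.36  0.68 -1.3   2.2   1.4   0.86  0.11]
xyz [0.0131 0.0548 0.0234] rot [ 0.     -0.2653  0.0869] rows 2.2
```

Emit:
{"api": "carry_out", "payload": {
  "plan": [
    {"rot": [0,-0.265,0.087],"xyz": [0.013,0.055,0.0234],"grip": 255},
    {"rot": [0,-0.265,0.087],"xyz": [0.013,0.055,0.0234],"grip": 255},
    {"rot": [0,-0.265,0.087],"xyz": [0.013,0.055,0.0234],"grip": 255},
    {"rot": [0,-0.265,0.087],"xyz": [0.013,0.055,0.0234],"grip": 255},
    {"rot": [0,-0.265,0.087],"xyz": [0.013,0.055,0.0234],"grip": 255},
    {"rot": [0,-0.265,0.087],"xyz": [0.013,0.055,0.0234],"grip": 255}
  ]
}}

```text
clock: 7.65
tool_pos: [0.4834, 0.2001, 0.2374]
eef_rot: [-0.125, 0.932, 0.046, 0.338]
contact_force: [-1.1, -0.7, -1.7]
opening: 0.29
finger_force: 25.0
```

```bash
python3 - <<'E'
from plant import r
from h import *
s=r.get_state()
print(s['tool_pos'],s['q'].round(2))
p,Rm=hang(STUD[0]-.022,STUD[1],.05);rel(s,p+[0,0,.11],Rm);rel(s,*hang(STUD[0]-.022,STUD[1],.03))
cv2.imwrite('pics/s4.png',np.hstack([cv2.resize(r.snapshot('side')[180:480,150:550],(800,600))])[...,::-1])
E
```

```text
[0.48343664 0.20013387 0.23744975] [ 0.09  0.79 -1.26  2.49  1.95  1.15 -0.72]
xyz [-0.0021 -0.0009 -0.0001] rot [ 0.0035 -0.003   0.0033] rows 0.1
xyz [ 0.0683 -0.0011  0.1044] rot [ 0.0035 -0.003   0.0033] rows 3.0
```

View pics/s4.png

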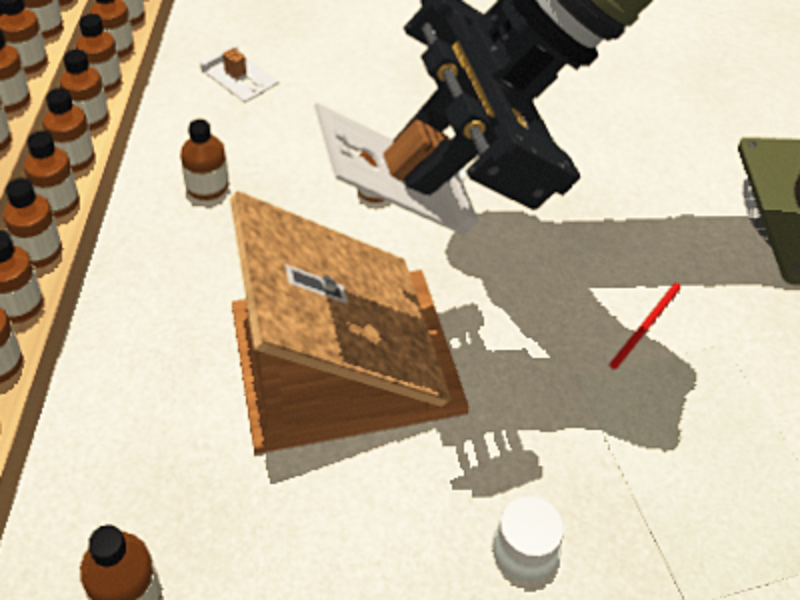

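The plate is held tilted over the stand: top corners at side (307.5,232) and (319,269), keyhole about (330,256), stud clear below.

```bash
python3 - <<'E'
from plant import r
from h import *
s=r.get_state();D=cam(r,'side')
A=R.from_quat(s['eef_rot']).as_matrix();M=A@np.diag([-1,1,-1.]);t=s['tool_pos']-M@TH
print(s['clock'],s['q'].round(2),proj(D,np.array([[.065,-.04,.004],[.065,.04,.004],[.022,0,.004]])@M.T+t).round(1))
rel(s,*hang(STUD[0]-.022,STUD[1],.03))
E
```

```text
7.7 [ 0.1   0.78 -1.26  2.49  1.94  1.15 -0.71] [[306.9 229.4]
 [317.5 266. ]
 [334.1 257.3]]
xyz [ 0.0694 -0.0004  0.1044] rot [ 0.0015 -0.0031  0.0026] rows 3.0
```

Emit:
{"api": "carry_out", "payload": {
  "plan": [
    {"rot": [0.0035,-0.003,0.003],"xyz": [0.022,-0.001,0.035],"grip": 255},
    {"rot": [0.0035,-0.003,0.003],"xyz": [0.045,-0.001,0.07],"grip": 255},
    {"rot": [0.0035,-0.003,0.003],"xyz": [0.055,-0.001,0.085],"grip": 255},
    {"rot": [0.0035,-0.003,0.003],"xyz": [0.0683,-0.001,0.1],"grip": 255},
    {"rot": [0.0035,-0.003,0.003],"xyz": [0.0683,-0.001,0.1044],"grip": 255},
    {"rot": [0.0035,-0.003,0.003],"xyz": [0.0683,-0.001,0.1044],"grip": 255},
    {"rot": [0.0035,-0.003,0.003],"xyz": [0.0683,-0.001,0.1044],"grip": 255}
  ]
}}

```text
clock: 8.28
tool_pos: [0.5016, 0.2039, 0.117]
eef_rot: [-0.12, 0.931, 0.044, 0.342]
contact_force: [0.1, -0.1, -1.1]
opening: 0.292
finger_force: 25.0
```

```bash
python3 - <<'E'
from plant import r
from h import *
for i in range(3):
    s=r.get_state();im=r.snapshot('side')
    A=R.from_quat(s['eef_rot']).as_matrix()
    print(s['clock'],s['tool_pos'],s['q'].round(2),'F tool',(A.T@s['contact_force']).round(1));rel(s,*hang(STUD[0]-.022,STUD[1],.03))
D=cam(r,'side');M=A@np.diag([-1,1,-1.]);t=s['tool_pos']-M@TH
print(proj(D,np.array([[.065,-.04,.004],[.065,.04,.004],[.022,0,.004],[.022,0,0]])@M.T+t).round(1))
cv2.imwrite('pics/s5.png',cv2.resize(im[230:380,220:420],(800,600),interpolation=cv2.INTER_CUBIC)[...,::-1])
E
```

```text
8.2833 [0.50156738 0.20388085 0.11703835] [-0.02  1.13 -1.11  2.54  2.22  1.45 -0.86] F tool [ 0.6 -0.1  0.9]
xyz [0.0054 0.0001 0.0001] rot [-0.0032  0.0057 -0.0049] rows 0.1
8.3333 [0.50161649 0.20417865 0.11766591] [-0.02  1.13 -1.11  2.54  2.22  1.45 -0.86] F tool [0.3 0.5 1.6]
xyz [ 0.0059 -0.0001  0.0005] rot [-0.0027  0.0069 -0.0047] rows 0.1
8.3833 [0.5015699  0.20435418 0.11792153] [-0.02  1.13 -1.11  2.54  2.22  1.46 -0.87] F tool [0.5 0.4 1.1]
xyz [ 0.0061 -0.0003  0.0007] rot [-0.0023  0.0074 -0.0045] rows 0.1
[[299.  285.3]
 [307.5 322.5]
 [323.2 311.3]
 [321.7 312.7]]
```

View pics/s5.png

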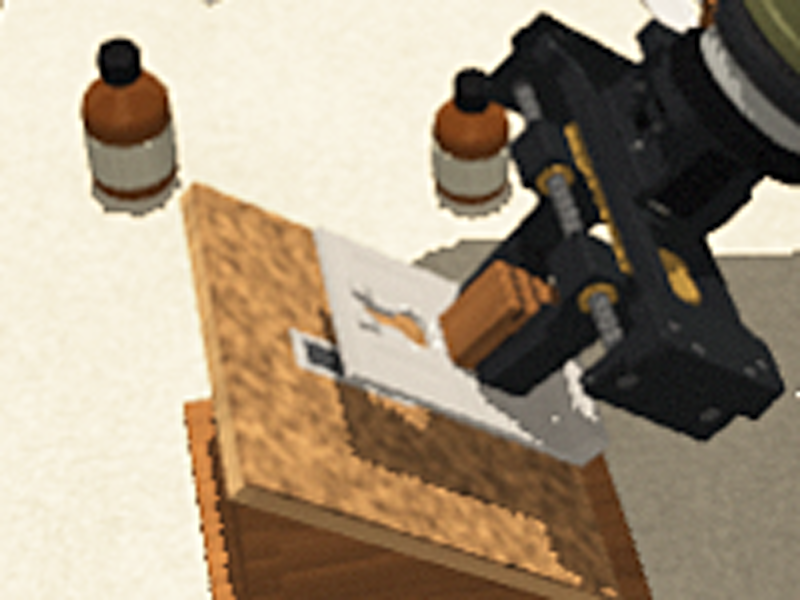

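```bash
python3 - <<'E'
from plant import r
from h import *
P=np.array([[.204,.590,.238],[.5098,-.2382,.2006],[.5085,-.2422,.2721],[.4574,-.0956,.2181],[.4327,-.0104,.1916],[.5047,.1498,.2681],[.4834,.2001,.2374],[.5016,.2039,.117]])
Q=[[.1656,.9862,-.0009,0],[-.289,.957,.001,0],[-.292,.956,-.003,.001],[-.198,.968,.021,.156],[-.167,.962,.012,.216],[-.168,.962,.013,.215],[-.125,.932,.046,.338],[-.12,.931,.044,.342]]
q4=np.array([1.565,np.nan,np.nan,2.28,2.54,2.20,2.49,2.54])
Z=np.array([R.from_quat(q).as_matrix()[:,2] for q in Q]);k=~np.isnan(q4)
def d2(v,P,Z): 
    w=P-v[1]*Z-[0,0,v[0]];return (w**2).sum(-1)
f=lambda v:(d2(v,P[k],Z[k])-v[2]-v[3]*np.cos(q4[k]))
o=least_squares(f,[.33,.25,.3,.3]);print(o.x,f(o.x).round(4))
v=o.x
for n,x,z in(('now30',-.0012,.03),('entry',-.0012,0),('mid',-.013,0),('home',-.0252,0)):
    p,Rm=hang(x,-.001,z);print(n,p.round(3),np.arccos((d2(v,p,Rm[:,2])-v[2])/v[3]))
    for a in(-.2,-.35): # tool pitched more vertical
        M,t=panel(PV);Rt=Rm@R.from_rotvec([0,a,0]).as_matrix();g=p-.019*(-Rm[:,2]) ;print('  pitch',a,Rt[:,2].round(2),np.arccos((d2(v,p,Rt[:,2])-v[2])/v[3]))
        Rt=Rm@R.from_rotvec([0,-a,0]).as_matrix();print('  pitch',-a,Rt[:,2].round(2),np.arccos((d2(v,p,Rt[:,2])-v[2])/v[3]))
E
```

```text
[0.3168815  0.30866372 0.44099394 0.38943093] [-0.0001  0.0012 -0.001  -0.0008  0.0008 -0.0001]
now30 [0.498 0.203 0.113] 2.550267576936093
  pitch -0.2 [ 0.76  0.2  -0.62] 2.694957293891874
  pitch 0.2 [ 0.46  0.12 -0.88] 2.384731449135606
  pitch -0.35 [ 0.84  0.22 -0.5 ] 2.774116365716501
  pitch 0.35 [ 0.33  0.09 -0.94] 2.254083903400424
entry [0.516 0.208 0.091] 2.4958283244679422
  pitch -0.2 [ 0.76  0.2  -0.62] 2.6247725977013183
  pitch 0.2 [ 0.46  0.12 -0.88] 2.338499038420532
  pitch -0.35 [ 0.84  0.22 -0.5 ] 2.687800285360089
  pitch 0.35 [ 0.33  0.09 -0.94] 2.2104280954899624
mid [0.507 0.206 0.083] 2.523717494451694
  pitch -0.2 [ 0.76  0.2  -0.62] 2.651203944488972
  pitch 0.2 [ 0.46  0.12 -0.88] 2.3669507462646635
  pitch -0.35 [ 0.84  0.22 -0.5 ] 2.711310865724461
  pitch 0.35 [ 0.33  0.09 -0.94] 2.239265408049751
home [0.498 0.203 0.075] 2.552398788127107
  pitch -0.2 [ 0.76  0.2  -0.62] 2.6782988855323757
  pitch 0.2 [ 0.46  0.12 -0.88] 2.3961554195712487
  pitch -0.35 [ 0.84  0.22 -0.5 ] 2.735052509501798
  pitch 0.35 [ 0.33  0.09 -0.94] 2.268806416903611
```

```bash
python3 - <<'E'
from plant import r
from h import *
s=r.get_state();rel(s,*hang(STUD[0]-.022,STUD[1],.014))
E
```

```text
xyz [ 0.0062 -0.0004  0.0167] rot [-0.0021  0.0077 -0.0043] rows 0.4
```

Emit:
{"api": "carry_out", "payload": {
  "plan": [
    {"rot": [-0.002,0.0077,-0.0043],"xyz": [0.002,-0.0004,0.007],"grip": 255},
    {"rot": [-0.002,0.0077,-0.0043],"xyz": [0.0045,-0.0004,0.013],"grip": 255},
    {"rot": [-0.002,0.0077,-0.0043],"xyz": [0.0062,-0.0004,0.0167],"grip": 255},
    {"rot": [-0.002,0.0077,-0.0043],"xyz": [0.0062,-0.0004,0.0167],"grip": 255},
    {"rot": [-0.002,0.0077,-0.0043],"xyz": [0.0062,-0.0004,0.0167],"grip": 255},
    {"rot": [-0.002,0.0077,-0.0043],"xyz": [0.0062,-0.0004,0.0167],"grip": 255}
  ]
}}

```text
clock: 8.93
tool_pos: [0.5064, 0.2059, 0.0992]
eef_rot: [-0.123, 0.932, 0.045, 0.338]
contact_force: [-0.7, 0.8, -0.8]
opening: 0.287
finger_force: 25.0
```

```bash
python3 - <<'E'
from plant import r
from h import *
for i in range(3):
    s=r.get_state();im=r.snapshot('side');A=R.from_quat(s['eef_rot']).as_matrix()
    print(s['clock'],s['q'].round(3)[3],'F tool',(A.T@s['contact_force']).round(1));rel(s,*hang(STUD[0]-.022,STUD[1],.014))
D=cam(r,'side');M=A@np.diag([-1,1,-1.]);t=s['tool_pos']-M@TH
print(proj(D,np.array([[.065,-.04,.004],[.065,.04,.004],[.022,0,.004],[.022,0,0]])@M.T+t).round(1))
M,t=panel(PV);print(proj(D,np.array([[.1,-.08,0],[.1,.08,0],[STUD[0],STUD[1],.0076]])@M.T+t).round(1))
cv2.imwrite('pics/s6.png',cv2.resize(im[260:350,260:380],(800,600),interpolation=cv2.INTER_CUBIC)[...,::-1])
E
```

```text
8.9333 2.518 F tool [0.9 1.  0.4]
xyz [-0.002  -0.0005 -0.0009] rot [ 0.0007 -0.0032  0.0007] rows 0.1
8.9833 2.518 F tool [ 1.1 -0.5  0.8]
xyz [-0.0019 -0.0006 -0.0008] rot [ 0.0009 -0.0029  0.0008] rows 0.1
9.0333 2.518 F tool [0.7 1.3 0.8]
xyz [-0.0018 -0.0006 -0.0008] rot [ 0.0009 -0.0028  0.0008] rows 0.1
[[296.1 293.9]
 [304.6 331.1]
 [320.2 319.3]
 [318.7 320.7]]
[[269.  276.3]
 [282.5 352.2]
 [315.8 322.1]]
```

View pics/s6.png

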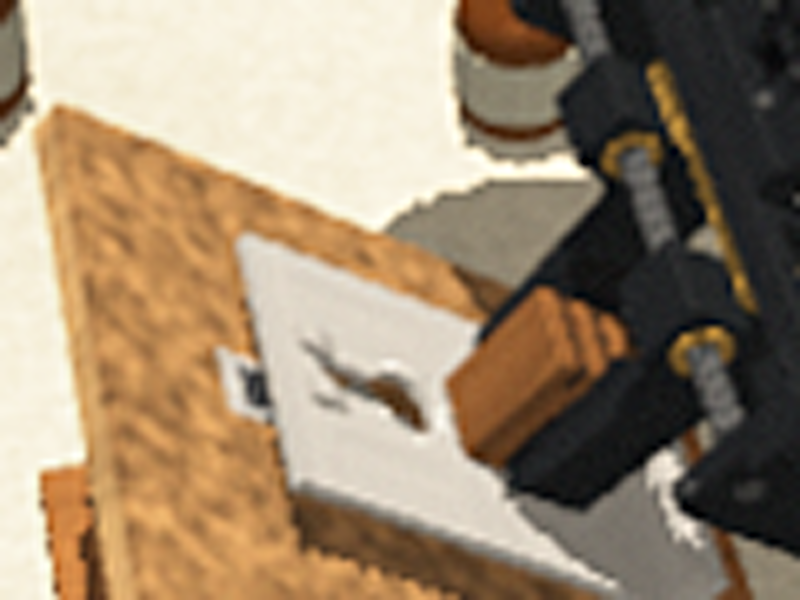

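Plate hovers about 13 mm off the panel: top corners at crop (238,238) and (293,485), keyhole round end at (400,400) in line with the stud's known place to within a pixel. Lower and feel.

Emit:
{"api": "carry_out", "payload": {
  "plan": [
    {"rot": [0.001,-0.003,0.001],"xyz": [-0.002,-0.001,0.0],"grip": 255},
    {"rot": [0.001,-0.003,0.001],"xyz": [-0.002,-0.001,0.003],"grip": 255},
    {"rot": [0.001,-0.003,0.001],"xyz": [-0.002,-0.001,0.005],"grip": 255},
    {"rot": [0.001,-0.003,0.001],"xyz": [-0.002,-0.001,0.007],"grip": 255},
    {"rot": [0.001,-0.003,0.001],"xyz": [-0.002,-0.001,0.008],"grip": 255},
    {"rot": [0.001,-0.003,0.001],"xyz": [-0.002,-0.001,0.008],"grip": 255}
  ]
}}

```text
clock: 9.58
tool_pos: [0.513, 0.2064, 0.0945]
eef_rot: [-0.123, 0.932, 0.044, 0.339]
contact_force: [-4.2, -1.9, 3.0]
opening: 0.295
finger_force: 25.0
```

```bash
cat >> h.py <<'E'
def rep(s):
    A=R.from_quat(s['eef_rot']).as_matrix();M,t=panel(PV);B=A@np.diag([-1,1,-1.])
    print(round(s['clock'],2),'q4',s['q'][3].round(3),'F_panel',(M.T@s['contact_force']).round(1),'mom',(M.T@s['moment']).round(2),'holder in panel mm',(1e3*(M.T@(s['tool_pos']-t)-M.T@B@TH)).round(1),'rv',R.from_matrix(M.T@B).as_rotvec().round(3),'open',s['opening'].round(3))
E
python3 -c "
from plant import r
from h import *
rep(r.get_state())"
```

```text
Traceback (most recent call last):
  File "h.py", line 33, in rep
    print(round(s['clock'],2),'q4',s['q'][3].round(3),'F_panel',(M.T@s['contact_force']).round(1),'mom',(M.T@s['moment']).round(2),'holder in panel mm',(1e3*(M.T@(s['tool_pos']-t)-M.T@B@TH)).round(1),'rv',R.from_matrix(M.T@B).as_rotvec().round(3),'open',s['opening'].round(3))
                                                                                                                                                                                                                                                              ^^^^^^^^^^^^^^^^^^
AttributeError: 'float' object has no attribute 'round'
```

```bash
sed -i "s/s\['opening'\].round(3)/round(s['opening'],3)/" h.py; python3 -c "
from plant import r
from h import *
rep(r.get_state())"
```

```text
9.58 q4 2.501 F_panel [-1.5 -0.7  5.2] mom [-0.11  0.68 -0.06] holder in panel mm [-1.3 -1.7  5.3] rv [-0.  0.  0.] open 0.295
```

Contact with about 5 N, so the plate is resting on the head. Search by a light sweep down-slope.

Emit:
{"api": "carry_out", "payload": {
  "plan": [
    {"rot": [0,0,0],"xyz": [-0.004,0,-0.003],"grip": 255},
    {"rot": [0,0,0],"xyz": [-0.004,0,0],"grip": 255},
    {"rot": [0,0,0],"xyz": [-0.004,0,0.001],"grip": 255}
  ]
}}

```text
clock: 9.83
tool_pos: [0.5166, 0.2078, 0.0968]
eef_rot: [-0.123, 0.932, 0.045, 0.339]
contact_force: [-7.1, -2.5, 6.3]
opening: 0.294
finger_force: 25.0
```

```bash
python3 -c "
from plant import r
from h import *
rep(r.get_state())"
```

```text
9.83 q4 2.49 F_panel [-1.7 -0.6  9.7] mom [-0.09  0.74 -0.01] holder in panel mm [ 3.1 -1.2  4.6] rv [ 0.001 -0.     0.   ] open 0.294
```

Emit:
{"api": "carry_out", "payload": {
  "plan": [
    {"rot": [0,0,0],"xyz": [0.001,0,0],"grip": 255},
    {"rot": [0,0,0],"xyz": [0.002,0,0],"grip": 255},
    {"rot": [0,0,0],"xyz": [0.003,0,0],"grip": 255}
  ]
}}

```text
clock: 10.08
tool_pos: [0.516, 0.2078, 0.0963]
eef_rot: [-0.122, 0.931, 0.045, 0.342]
contact_force: [-2.1, -2.2, 7.1]
opening: 0.296
finger_force: 25.0
```

```bash
python3 -c "
from plant import r
from h import *
rep(r.get_state())"
```

```text
10.08 q4 2.495 F_panel [ 2.6 -1.6  7.1] mom [-0.05 -0.14 -0.07] holder in panel mm [ 2.4 -1.1  4.6] rv [ 0.    -0.006 -0.001] open 0.296
```

Emit:
{"api": "carry_out", "payload": {
  "plan": [
    {"rot": [0,0,0],"xyz": [0.001,0,0],"grip": 255},
    {"rot": [0,0,0],"xyz": [0.002,0,0],"grip": 255},
    {"rot": [0,0,0],"xyz": [0.003,0,0],"grip": 255}
  ]
}}

```text
clock: 10.33
tool_pos: [0.5128, 0.2066, 0.0927]
eef_rot: [-0.122, 0.932, 0.045, 0.34]
contact_force: [-0.7, 0.2, 2.3]
opening: 0.285
finger_force: 25.0
```

```bash
python3 -c "
from plant import r
from h import *
rep(r.get_state())"
```

```text
10.33 q4 2.502 F_panel [1.  0.4 2.2] mom [ 0.14  0.53 -0.09] holder in panel mm [-2.6 -1.4  4. ] rv [-0.    -0.001 -0.001] open 0.285
```

Emit:
{"api": "carry_out", "payload": {
  "plan": [
    {"rot": [0,0,0],"xyz": [0,0,0.001],"grip": 255},
    {"rot": [0,0,0],"xyz": [0,0,0.002],"grip": 255},
    {"rot": [0,0,0],"xyz": [0,0,0.002],"grip": 255}
  ]
}}

```text
clock: 10.58
tool_pos: [0.513, 0.2067, 0.0922]
eef_rot: [-0.124, 0.931, 0.045, 0.34]
contact_force: [-8.3, -3.8, 15.0]
opening: 0.293
finger_force: 25.0
```

```bash
python3 -c "
from plant import r
from h import *
rep(r.get_state())"
```

```text
10.58 q4 2.502 F_panel [ 2.7 -1.5 17.2] mom [-0.37  0.27 -0.1 ] holder in panel mm [-2.7 -1.4  3.5] rv [ 0.001 -0.002  0.002] open 0.293
```

The plate may have pitched in the pads. I'll back off, grip harder and measure the lip rows numerically in the wrist image.

Emit:
{"api": "carry_out", "payload": {
  "plan": [
    {"rot": [0,0,0],"xyz": [0,0,-0.004],"grip": 255},
    {"rot": [0,0,0],"xyz": [0,0,-0.009],"grip": 255},
    {"rot": [0,0,0],"xyz": [0,0,-0.009],"grip": 255},
    {"rot": [0,0,0],"xyz": [0,0,-0.009],"grip": 255}
  ],
  "squeeze": 55
}}

```text
clock: 10.92
tool_pos: [0.5081, 0.2051, 0.0976]
eef_rot: [-0.122, 0.932, 0.044, 0.339]
contact_force: [0.4, 0.9, -1.5]
opening: 0.294
finger_force: 55.0
```

```bash
python3 - <<'E'
from plant import r
from h import *
s=r.get_state();rep(s)
im=r.snapshot('wrist');cv2.imwrite('pics/w7.png',im[...,::-1]);d=r.snapshot('side');cv2.imwrite('pics/s7.png',d[...,::-1])
o=cv2.imread('pics/w3.png',0);g=cv2.imread('pics/w7.png',0)
for c in(240,300,318,340,400):
    print(c,'old',o[176:216:2,c].tolist());print(c,'new',g[160:300:3,c].tolist())
E
```

```text
10.92 q4 2.516 F_panel [-0.5  0.8 -1.6] mom [0.02 0.74 0.02] holder in panel mm [-3.2 -1.6 11. ] rv [-0.001  0.    -0.   ] open 0.294
240 old [171, 168, 167, 167, 167, 171, 136, 85, 92, 86, 95, 180, 178, 178, 178, 176, 175, 175, 175, 175]
240 new [110, 113, 104, 115, 107, 100, 98, 93, 98, 100, 115, 121, 141, 140, 140, 142, 141, 139, 161, 137, 137, 140, 140, 202, 201, 195, 198, 204, 201, 201, 202, 203, 202, 199, 202, 203, 203, 202, 205, 204, 207, 206, 205, 204, 205, 205, 204]
300 old [170, 170, 169, 171, 169, 172, 99, 85, 92, 93, 100, 180, 176, 176, 176, 176, 176, 173, 174, 173]
300 new [105, 99, 90, 83, 79, 86, 92, 97, 99, 104, 116, 121, 141, 141, 143, 144, 140, 142, 141, 140, 142, 141, 141, 141, 138, 137, 138, 141, 140, 139, 140, 140, 138, 134, 139, 139, 140, 137, 140, 138, 69, 69, 73, 71, 70, 72, 70]
318 old [171, 170, 170, 171, 173, 175, 100, 86, 86, 90, 100, 178, 174, 175, 174, 174, 174, 173, 173, 173]
318 new [99, 104, 105, 107, 108, 110, 114, 117, 113, 107, 112, 121, 143, 141, 140, 141, 134, 200, 199, 201, 201, 202, 148, 140, 139, 139, 138, 141, 138, 138, 138, 139, 137, 135, 140, 137, 138, 139, 142, 137, 71, 71, 72, 74, 68, 72, 73]
340 old [168, 167, 167, 167, 169, 173, 156, 85, 93, 90, 86, 178, 174, 172, 172, 172, 171, 169, 171, 171]
340 new [97, 107, 110, 106, 101, 96, 79, 87, 87, 88, 108, 120, 143, 140, 150, 200, 201, 199, 199, 200, 199, 199, 196, 139, 137, 137, 137, 139, 137, 140, 137, 140, 136, 136, 139, 141, 138, 137, 140, 136, 66, 68, 69, 67, 65, 67, 67]
400 old [164, 166, 167, 168, 167, 166, 150, 84, 84, 83, 83, 171, 168, 167, 166, 165, 167, 167, 165, 165]
400 new [99, 103, 99, 97, 98, 100, 103, 107, 92, 79, 102, 120, 140, 138, 198, 197, 197, 198, 196, 140, 133, 137, 137, 139, 137, 134, 137, 137, 136, 136, 139, 140, 137, 136, 140, 139, 136, 135, 135, 161, 200, 200, 197, 197, 194, 191, 197]
```

```bash
python3 - <<'E'
from plant import r
from h import *
g=cv2.imread('pics/w7.png',0);o=cv2.imread('pics/w3.png',0)
print(g[184:200,290:350].mean(1).round(0).tolist()); print(g[272:288,290:345].mean(1).round(0).tolist()); print(o[184:202,290:350].mean(1).round(0).tolist(),o[270:284,290:345].mean(1).round(0).tolist())
p=r.camera_params('wrist');H=np.array(p['hand_eye']);W=(H[:3,:3],H[:3,3],np.array([[p['fx'],0,p['cx']],[0,p['fy'],p['cy']],[0,0,1]]),np.array(p['distortion']))
L=np.array([[-.065,0,0],[-.065,0,.014],[-.029,0,.004]])
def rows(v): # x,z offset,pitch about y at grasp pt
    M=np.diag([-1,1,-1.])@R.from_rotvec([0,v[2],0]).as_matrix()
    return proj(W,L@M.T+[v[0],0,v[1]])[:,1]
print(rows([-.0152,.0079,0]))
for p_ in(-.05,0,.05): print(p_,rows([-.0152,.0079,p_]))
E
```

```text
[98.0, 99.0, 99.0, 100.0, 100.0, 102.0, 111.0, 120.0, 121.0, 121.0, 122.0, 132.0, 142.0, 142.0, 142.0, 144.0]
[139.0, 140.0, 141.0, 140.0, 140.0, 137.0, 85.0, 67.0, 69.0, 70.0, 70.0, 70.0, 71.0, 70.0, 70.0, 70.0]
[170.0, 171.0, 172.0, 165.0, 127.0, 85.0, 85.0, 87.0, 89.0, 90.0, 89.0, 85.0, 94.0, 153.0, 178.0, 176.0, 175.0, 175.0] [95.0, 96.0, 97.0, 98.0, 97.0, 95.0, 80.0, 47.0, 44.0, 45.0, 45.0, 46.0, 46.0, 46.0]
[193.64792481 200.870614   280.77196693]
-0.05 [192.34495586 197.42926569 279.02208842]
0 [193.64792481 200.870614   280.77196693]
0.05 [195.41503596 204.88361542 282.70191168]
```

```bash
python3 - <<'E'
from plant import r
from h import *
p=r.camera_params('wrist');H=np.array(p['hand_eye']);W=(H[:3,:3],H[:3,3],np.array([[p['fx'],0,p['cx']],[0,p['fy'],p['cy']],[0,0,1]]),np.array(p['distortion']))
L=np.array([[-.065,0,0],[-.065,0,.018],[-.029,0,.004]])
def rows(v):
    M=np.diag([-1,1,-1.])@R.from_rotvec([0,v[2],0]).as_matrix()
    return proj(W,L@M.T+[v[0],0,v[1]])[:,1]
for z0 in (.0079,.0099): 
  a=least_squares(lambda x:rows([x[0],z0,0])-[188,197,276.3],[-.015]);print(a.x,a.fun)
o=least_squares(lambda v:rows(v)-[188,197,276.3],[-.0152,.0079,0],x_scale=[.01,.01,.1]);n=least_squares(lambda v:rows(v)-[190,195,277.8],[-.0152,.0079,0],x_scale=[.01,.01,.1]);print(o.x,n.x,o.fun,n.fun)
E
```

```text
[-0.0130123] [ 0.20684449  0.11060266 -0.37131252]
[-0.01351253] [ 0.57274229  0.38965754 -1.13041972]
[-0.01274531  0.0069156   0.00101348] [-0.01400972  0.00542163 -0.07936061] [3.41060513e-13 5.68434189e-13 5.11590770e-13] [-2.84217094e-14  0.00000000e+00  0.00000000e+00]
```

The plate pitched 0.08 rad in the pads, and refitting the lip puts the holder 2.3 mm lower in the grip than I had assumed. I'll update the model, tilt the tool to compensate, and retry with the firmer grip and a lighter press.

```bash
cat >> h.py <<'E'
HT=[-.0140,.0054,-.079]  # holder in tool: x, z, pitch
def hm(): return np.diag([-1,1,-1.])@R.from_rotvec([0,HT[2],0]).as_matrix(),np.array([HT[0],0,HT[1]])
def hang(x,y,z):
    M,t=panel(PV);m,o=hm();Rm=M@m.T;return t+M@np.array([x,y,z])-Rm@o,Rm
def rep(s):
    A=R.from_quat(s['eef_rot']).as_matrix();M,t=panel(PV);m,o=hm();B=A@m
    print(round(s['clock'],2),'q4',s['q'][3].round(3),'F_panel',(M.T@s['contact_force']).round(1),'holder mm',(1e3*(M.T@(s['tool_pos']+A@o-t))).round(1),'rv',R.from_matrix(M.T@B).as_rotvec().round(3))
E
python3 - <<'E'
from plant import r
from h import *
s=r.get_state();rep(s)
for x in(.0025,-.0012):
  for z in (.014,.0085,.007,.004): rel(s,*hang(x,-.0015,z))
E
```

```text
11.02 q4 2.516 F_panel [-0.8 -0.2 -1.5] holder mm [-4.4 -1.7 13.3] rv [-0.001 -0.079 -0.001]
xyz [-0.0073  0.0002 -0.0018] rot [-0.001   0.0788 -0.0008] rows 0.6
xyz [-0.0073  0.0002  0.0037] rot [-0.001   0.0788 -0.0008] rows 0.6
xyz [-0.0073  0.0002  0.0052] rot [-0.001   0.0788 -0.0008] rows 0.6
xyz [-0.0073  0.0002  0.0082] rot [-0.001   0.0788 -0.0008] rows 0.6
xyz [-0.0036  0.0002 -0.0018] rot [-0.001   0.0788 -0.0008] rows 0.6
xyz [-0.0036  0.0002  0.0037] rot [-0.001   0.0788 -0.0008] rows 0.6
xyz [-0.0036  0.0002  0.0052] rot [-0.001   0.0788 -0.0008] rows 0.6
xyz [-0.0036  0.0002  0.0082] rot [-0.001   0.0788 -0.0008] rows 0.6
```

Emit:
{"api": "carry_out", "payload": {
  "plan": [
    {"rot": [-0.001,0.079,-0.001],"xyz": [-0.0036,0,-0.002],"grip": 255},
    {"rot": [-0.001,0.079,-0.001],"xyz": [-0.0036,0,-0.002],"grip": 255},
    {"rot": [-0.001,0.079,-0.001],"xyz": [-0.0036,0,0.002],"grip": 255},
    {"rot": [-0.001,0.079,-0.001],"xyz": [-0.0036,0,0.004],"grip": 255},
    {"rot": [-0.001,0.079,-0.001],"xyz": [-0.0036,0,0.004],"grip": 255}
  ]
}}

```text
clock: 11.43
tool_pos: [0.5133, 0.2058, 0.0962]
eef_rot: [-0.124, 0.944, 0.039, 0.302]
contact_force: [1.5, -0.6, -1.1]
opening: 0.289
finger_force: 55.0
```

```bash
python3 -c "
from plant import r
from h import *
rep(r.get_state())"
```

```text
11.43 q4 2.439 F_panel [ 0.3 -1.  -1.7] holder mm [-1.8 -2.3  7.9] rv [-0.001 -0.     0.001]
```

Emit:
{"api": "carry_out", "payload": {
  "plan": [
    {"rot": [0,0,0],"xyz": [0,0,0.001],"grip": 255},
    {"rot": [0,0,0],"xyz": [0,0,0.002],"grip": 255},
    {"rot": [0,0,0],"xyz": [0,0,0.002],"grip": 255}
  ]
}}

```text
clock: 11.68
tool_pos: [0.5143, 0.2061, 0.0949]
eef_rot: [-0.124, 0.944, 0.039, 0.302]
contact_force: [0.3, -2.1, -1.6]
opening: 0.288
finger_force: 55.0
```

```bash
python3 -c "
from plant import r
from h import *
rep(r.get_state())"
```

```text
11.68 q4 2.436 F_panel [-1.2 -2.1 -1. ] holder mm [-1.8 -2.3  6.3] rv [-0.001  0.     0.001]
```

Emit:
{"api": "carry_out", "payload": {
  "plan": [
    {"rot": [0,0,0],"xyz": [0,0.0003,0.001],"grip": 255},
    {"rot": [0,0,0],"xyz": [0,0.0003,0.0015],"grip": 255},
    {"rot": [0,0,0],"xyz": [0,0.0003,0.0015],"grip": 255}
  ]
}}

```text
clock: 11.93
tool_pos: [0.5153, 0.2065, 0.094]
eef_rot: [-0.124, 0.944, 0.039, 0.302]
contact_force: [0.1, -3.9, 0.7]
opening: 0.289
finger_force: 55.0
```

```bash
python3 -c "
from plant import r
from h import *
rep(r.get_state())"
```

```text
11.93 q4 2.433 F_panel [-0.3 -3.8  1.1] holder mm [-1.6 -2.2  4.9] rv [-0.001  0.     0.   ]
```

Emit:
{"api": "carry_out", "payload": {
  "plan": [
    {"rot": [0,0,0],"xyz": [0,0,0.001],"grip": 255},
    {"rot": [0,0,0],"xyz": [0,0,0.0015],"grip": 255},
    {"rot": [0,0,0],"xyz": [0,0,0.0015],"grip": 255}
  ]
}}

```text
clock: 12.18
tool_pos: [0.5162, 0.207, 0.0929]
eef_rot: [-0.124, 0.944, 0.039, 0.302]
contact_force: [0.2, -4.3, 0.2]
opening: 0.292
finger_force: 55.0
```

```bash
python3 -c "
from plant import r
from h import *
rep(r.get_state())"
```

```text
12.18 q4 2.43 F_panel [-0.6 -4.2  0.7] holder mm [-1.5 -1.9  3.4] rv [-0.001 -0.     0.   ]
```

Sinking with a side force of about −4 N along y: the head is in the hole and rubbing one rim. Ease toward −y and continue.

Emit:
{"api": "carry_out", "payload": {
  "plan": [
    {"rot": [0,0,0],"xyz": [0,-0.0008,0],"grip": 255},
    {"rot": [0,0,0],"xyz": [0,-0.0008,0.001],"grip": 255},
    {"rot": [0,0,0],"xyz": [0,-0.0008,0.002],"grip": 255},
    {"rot": [0,0,0],"xyz": [0,-0.0008,0.002],"grip": 255}
  ]
}}

```text
clock: 12.52
tool_pos: [0.517, 0.2088, 0.0915]
eef_rot: [-0.125, 0.944, 0.042, 0.302]
contact_force: [-0.4, -0.6, -0.6]
opening: 0.291
finger_force: 55.0
```

```bash
python3 -c "
from plant import r
from h import *
rep(r.get_state())"
```

```text
12.52 q4 2.427 F_panel [-0.8 -0.5 -0.1] holder mm [-1.5 -0.4  1.5] rv [ 0.004 -0.     0.001]
```

Emit:
{"api": "carry_out", "payload": {
  "plan": [
    {"rot": [0,0,0],"xyz": [0,0,0.001],"grip": 255},
    {"rot": [0,0,0],"xyz": [0,0,0.0015],"grip": 255},
    {"rot": [0,0,0],"xyz": [0,0,0.0015],"grip": 255}
  ]
}}

```text
clock: 12.77
tool_pos: [0.5171, 0.2088, 0.0913]
eef_rot: [-0.126, 0.944, 0.042, 0.302]
contact_force: [-6.5, -3.2, 9.2]
opening: 0.292
finger_force: 55.1
```

```bash
python3 -c "
from plant import r
from h import *
rep(r.get_state())"
```

```text
12.77 q4 2.427 F_panel [ 0.5 -1.5 11.6] holder mm [-1.6 -0.3  1.3] rv [ 0.005 -0.001  0.002]
```

The plate bottomed out flat (about 12 N). Ease the press and slide down-slope.

Emit:
{"api": "carry_out", "payload": {
  "plan": [
    {"rot": [0,0,0],"xyz": [0,0,-0.0005],"grip": 255},
    {"rot": [0,0,0],"xyz": [0.002,0,-0.0003],"grip": 255},
    {"rot": [0,0,0],"xyz": [0.004,0,-0.0002],"grip": 255},
    {"rot": [0,0,0],"xyz": [0.006,0,0],"grip": 255},
    {"rot": [0,0,0],"xyz": [0.008,0,0.0002],"grip": 255},
    {"rot": [0,0,0],"xyz": [0.01,0,0.0003],"grip": 255},
    {"rot": [0,0,0],"xyz": [0.01,0,0.0003],"grip": 255}
  ]
}}

```text
clock: 13.35
tool_pos: [0.513, 0.208, 0.0878]
eef_rot: [-0.125, 0.942, 0.042, 0.307]
contact_force: [-0.3, -1.0, 18.8]
opening: 0.289
finger_force: 55.0
```

```bash
python3 -c "
from plant import r
from h import *
rep(r.get_state())"
```

```text
13.35 q4 2.447 F_panel [11.7 -0.9 14.7] holder mm [-6.9 -0.1  1.5] rv [ 0.003 -0.011  0.   ]
```

Emit:
{"api": "carry_out", "payload": {
  "plan": [
    {"rot": [0,0,0],"xyz": [0,0,-0.0008],"grip": 255},
    {"rot": [0,0,0],"xyz": [0,0,-0.0015],"grip": 255},
    {"rot": [0,0,0],"xyz": [0,0,-0.0015],"grip": 255}
  ]
}}

```text
clock: 13.6
tool_pos: [0.5121, 0.207, 0.0873]
eef_rot: [-0.124, 0.943, 0.041, 0.305]
contact_force: [4.1, 0.3, 4.1]
opening: 0.286
finger_force: 55.0
```

```bash
python3 -c "
from plant import r
from h import *
rep(r.get_state())"
```

```text
13.6 q4 2.448 F_panel [ 5.7 -0.8  0.6] holder mm [-8.2 -0.9  1.8] rv [ 0.001 -0.007 -0.002]
```

Emit:
{"api": "carry_out", "payload": {
  "plan": [
    {"rot": [0,0,0],"xyz": [0.001,0,0.0],"grip": 255},
    {"rot": [0,0,0],"xyz": [0.002,0,0.0001],"grip": 255},
    {"rot": [0,0,0],"xyz": [0.003,0,0.0002],"grip": 255},
    {"rot": [0,0,0],"xyz": [0.004,0,0.0003],"grip": 255},
    {"rot": [0,0,0],"xyz": [0.004,0,0.0003],"grip": 255}
  ]
}}

```text
clock: 14.02
tool_pos: [0.5059, 0.2036, 0.0819]
eef_rot: [-0.125, 0.945, 0.039, 0.301]
contact_force: [0.1, -2.1, -1.1]
opening: 0.287
finger_force: 55.0
```

```bash
python3 -c "
from plant import r
from h import *
rep(r.get_state())"
```

```text
14.02 q4 2.462 F_panel [-1.1 -2.1 -0.5] holder mm [-17.   -2.5   1.9] rv [0.    0.002 0.001]
```

Emit:
{"api": "carry_out", "payload": {
  "plan": [
    {"rot": [0,0,0],"xyz": [0.001,0,0.0002],"grip": 255},
    {"rot": [0,0,0],"xyz": [0.002,0,0.0004],"grip": 255},
    {"rot": [0,0,0],"xyz": [0.003,0,0.0006],"grip": 255},
    {"rot": [0,0,0],"xyz": [0.004,0,0.0007],"grip": 255},
    {"rot": [0,0,0],"xyz": [0.004,0,0.0007],"grip": 255}
  ]
}}

```text
clock: 14.43
tool_pos: [0.5044, 0.2034, 0.08]
eef_rot: [-0.124, 0.944, 0.04, 0.303]
contact_force: [5.4, -2.2, 0.7]
opening: 0.293
finger_force: 55.0
```

```bash
python3 -c "
from plant import r
from h import *
rep(r.get_state())"
```

```text
14.43 q4 2.469 F_panel [ 4.  -3.5 -2.4] holder mm [-19.3  -2.3   1.5] rv [-0.    -0.001 -0.   ]
```

Emit:
{"api": "carry_out", "payload": {
  "plan": [
    {"rot": [0,0,0],"xyz": [0.001,0,0.0002],"grip": 255},
    {"rot": [0,0,0],"xyz": [0.002,0,0.0004],"grip": 255},
    {"rot": [0,0,0],"xyz": [0.003,0,0.0006],"grip": 255},
    {"rot": [0,0,0],"xyz": [0.003,0,0.0006],"grip": 255},
    {"rot": [0,0,0],"xyz": [0.003,0,0.0006],"grip": 255}
  ]
}}

```text
clock: 14.85
tool_pos: [0.5032, 0.2033, 0.0789]
eef_rot: [-0.124, 0.944, 0.04, 0.304]
contact_force: [4.2, -3.6, 4.8]
opening: 0.287
finger_force: 55.0
```

```bash
python3 -c "
from plant import r
from h import *
rep(r.get_state())"
```

```text
14.85 q4 2.475 F_panel [ 5.4 -4.6  1.7] holder mm [-20.9  -2.1   1.4] rv [-0.    -0.004 -0.001]
```

Emit:
{"api": "carry_out", "payload": {
  "plan": [
    {"rot": [0,0,0],"xyz": [0,-0.0006,0],"grip": 255},
    {"rot": [0,0,0],"xyz": [0.001,-0.0006,0.0001],"grip": 255},
    {"rot": [0,0,0],"xyz": [0.002,-0.0006,0.0002],"grip": 255},
    {"rot": [0,0,0],"xyz": [0.003,-0.0006,0.0003],"grip": 255},
    {"rot": [0,0,0],"xyz": [0.003,-0.0006,0.0003],"grip": 255}
  ]
}}

```text
clock: 15.27
tool_pos: [0.5006, 0.2023, 0.0766]
eef_rot: [-0.124, 0.944, 0.04, 0.303]
contact_force: [3.9, -2.6, 2.9]
opening: 0.29
finger_force: 55.0
```

```bash
python3 -c "
from plant import r
from h import *
rep(r.get_state())"
```

```text
15.27 q4 2.482 F_panel [ 4.3 -3.5  0.2] holder mm [-24.5  -2.4   1.4] rv [ 0.001 -0.003 -0.   ]
```

Emit:
{"api": "carry_out", "payload": {
  "plan": [
    {"rot": [0,0,0],"xyz": [0.001,0,0.0001],"grip": 255},
    {"rot": [0,0,0],"xyz": [0.002,0,0.0002],"grip": 255},
    {"rot": [0,0,0],"xyz": [0.002,0,0.0002],"grip": 255},
    {"rot": [0,0,0],"xyz": [0.002,0,0.0002],"grip": 255}
  ]
}}

```text
clock: 15.6
tool_pos: [0.4998, 0.2022, 0.0759]
eef_rot: [-0.124, 0.944, 0.04, 0.305]
contact_force: [5.7, -2.3, 8.0]
opening: 0.289
finger_force: 55.0
```

```bash
python3 -c "
from plant import r
from h import *
rep(r.get_state())"
```

```text
15.6 q4 2.486 F_panel [ 8.9 -3.6  3. ] holder mm [-25.5  -2.4   1.4] rv [ 0.001 -0.005 -0.   ]
```

Emit:
{"api": "carry_out", "payload": {
  "plan": [
    {"rot": [0,0,0],"xyz": [0.001,-0.0003,0.0],"grip": 255},
    {"rot": [0,0,0],"xyz": [0.0015,-0.0003,0.0],"grip": 255},
    {"rot": [0,0,0],"xyz": [0.0015,-0.0003,0.0],"grip": 255},
    {"rot": [0,0,0],"xyz": [0.0015,-0.0003,0.0],"grip": 255}
  ]
}}

```text
clock: 15.93
tool_pos: [0.4998, 0.2021, 0.0758]
eef_rot: [-0.124, 0.943, 0.041, 0.306]
contact_force: [6.6, -3.3, 9.7]
opening: 0.288
finger_force: 55.0
```

```bash
python3 -c "
from plant import r
from h import *
rep(r.get_state())"
```

```text
15.93 q4 2.489 F_panel [10.5 -4.9  3.9] holder mm [-25.6  -2.4   1.4] rv [ 0.001 -0.008 -0.001]
```

It stops hard at 24.1 mm of travel with 10.5 N: home. Relax the push, then open.

Emit:
{"api": "carry_out", "payload": {
  "plan": [
    {"rot": [0,0,0],"xyz": [-0.001,0.0005,0],"grip": 255},
    {"rot": [0,0,0],"xyz": [-0.002,0.0005,-0.0003],"grip": 255},
    {"rot": [0,0,0],"xyz": [-0.002,0.0005,-0.0003],"grip": 255}
  ],
  "squeeze": 20
}}

```text
clock: 16.18
tool_pos: [0.4997, 0.2022, 0.0758]
eef_rot: [-0.124, 0.944, 0.04, 0.304]
contact_force: [5.4, -2.0, 3.0]
opening: 0.29
finger_force: 20.0
```

```bash
python3 -c "
from plant import r
from h import *
s=r.get_state();rep(s);print(R.from_quat(s['eef_rot']).as_matrix().T@[0,0,1])"
```

```text
16.18 q4 2.485 F_panel [ 5.5 -3.3 -0.7] holder mm [-25.6  -2.3   1.4] rv [ 0.    -0.003 -0.   ]
[-5.83141602e-01  4.43878726e-04 -8.12370405e-01]
```

Emit:
{"api": "carry_out", "payload": {
  "plan": [
    {"rot": [0,0,0],"xyz": [0,0,0],"grip": 100},
    {"rot": [0,0,0],"xyz": [0,0,0],"grip": 100},
    {"rot": [0,0,0],"xyz": [0,0,0],"grip": 100},
    {"rot": [0,0,0],"xyz": [0,0,0],"grip": 100},
    {"rot": [0,0,0],"xyz": [0,0,0],"grip": 100}
  ]
}}

```text
clock: 16.6
tool_pos: [0.4979, 0.202, 0.0746]
eef_rot: [-0.125, 0.944, 0.04, 0.301]
contact_force: [1.2, -0.7, 0.0]
opening: 0.602
finger_force: 0.0
```

```bash
python3 -c "
from plant import r
from h import *
s=r.get_state();rep(s);print(s['opening'])"
```

```text
16.6 q4 2.487 F_panel [ 0.8 -1.  -0.6] holder mm [-27.9  -2.    1.6] rv [0.002 0.001 0.001]
0.6019272753136493
```

Released. Retract straight up, at first slightly off the panel.

Emit:
{"api": "carry_out", "payload": {
  "plan": [
    {"rot": [0,0,0],"xyz": [-0.004,0,-0.012],"grip": 80},
    {"rot": [0,0,0],"xyz": [-0.012,0,-0.03],"grip": 80},
    {"rot": [0,0,0],"xyz": [-0.03,0,-0.055],"grip": 80},
    {"rot": [0,0,0],"xyz": [-0.05,0,-0.082],"grip": 80},
    {"rot": [0,0,0],"xyz": [-0.07,0,-0.11],"grip": 80},
    {"rot": [0,0,0],"xyz": [-0.09,0,-0.135],"grip": 80},
    {"rot": [0,0,0],"xyz": [-0.09,0,-0.135],"grip": 80},
    {"rot": [0,0,0],"xyz": [-0.09,0,-0.135],"grip": 80}
  ]
}}

```text
clock: 17.27
tool_pos: [0.4942, 0.2004, 0.239]
eef_rot: [-0.124, 0.944, 0.04, 0.304]
contact_force: [0.8, -0.5, -0.9]
opening: 0.69
finger_force: 0.0
```

```bash
python3 - <<'E'
from plant import r
from h import *
s=r.get_state();print(s['clock'],s['tool_pos'])
d=r.snapshot('side');w=r.snapshot('wrist')
D=cam(r,'side');W=cam(r,'wrist',s);M,t=panel(PV)
L=np.array([[.065,-.04,.004],[.065,.04,.004],[-.065,-.04,.018],[-.065,.04,.018]])+[-.0252,-.001,0]
P=proj(D,L@M.T+t);print(P.round(1));print(proj(W,L@M.T+t).round(1))
a=cv2.resize(d[250:400,240:400],(640,600),interpolation=cv2.INTER_CUBIC)[:, :400];b=cv2.resize(w,(400,300))
cv2.imwrite('pics/f8.png',np.hstack([a,np.vstack([b,np.zeros_like(b)])])[...,::-1])
E
```

```text
17.2667 [0.49422755 0.20037871 0.23901527]
[[301.6 302.3]
 [310.2 339.3]
 [360.7 318.9]
 [372.7 354.1]]
[[264.3 212.7]
 [372.4 212.7]
 [255.5  13.9]
 [381.6  13.9]]
```

View pics/f8.png

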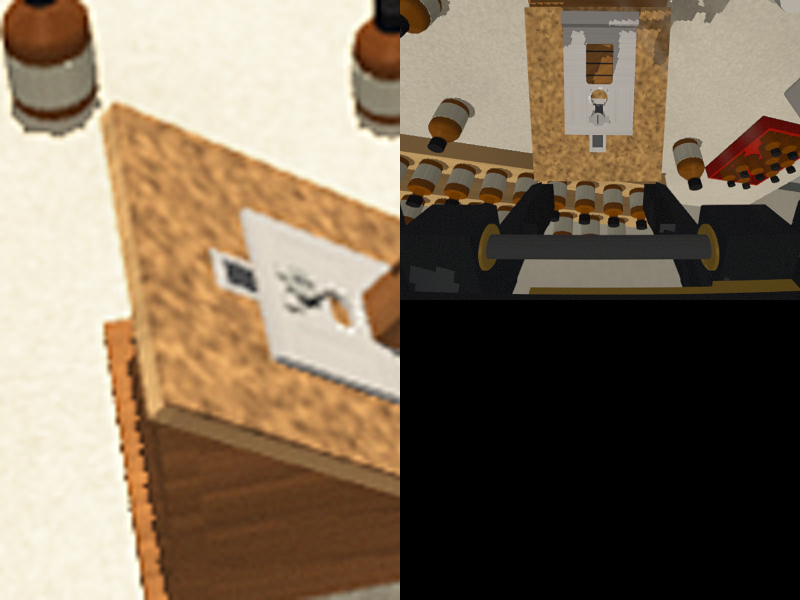

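The plate hangs square and flush. Its top edge is at wrist-crop row 135 (predicted 133), and the stud head sits in the slot's end at (600,118), above the now empty round hole at (598,97). Handing in.

```bash
python3 -c "
from plant import r
print(r.finish_job())"
```

```text
the job is handed in; nothing more can be done
None
```

I hung the holder on the stud, slid it 24 mm down to its stop (about 10 N at the end), released it and handed the job in at about 17.4 s. The last picture shows it square and flush, and the arm touched no bottles or glassware that I could tell; the judge's result was not returned.

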